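# Fit one gearbox cover, offer up the other

## Task

Two small gearbox housings stand open behind the swarf guard, and their covers lie in front of it. First fit the square cover on the square housing, spigot in the bore, fully seated with its edges in line, and let go of it; then lift the long cover higher than the guard, carry it over and finish holding it level above the long housing, squarely lined up, with the lower end of its spigot about 10 mm clear above the housing's top, so that a colleague can lay sealant under it. The long cover must not touch its housing, nothing may touch the guard, the other things on the bench stay where they are, and the program ends with the long cover still held in the gripper.

Things in the scene. Friction and masses are not known exactly. Their poses are not given: they have to be found in the camera images.
- square_cover: The square cover. Bare aluminium. From below: a round, 38 mm diameter spigot 8 mm deep with eased edges, on which it rests at the start; a plate 70x70 mm and 10 mm thick; a gripping lug centred on top, 36 mm long (along x), 16 mm thick (along y), 30 mm high. Origin: centre of the spigot's lower face, so the plate's top is at 18 mm and the lug's top at 48 mm above it; z up. Mass about 0.15 to 0.28 kg. Loose.
- long_cover: The long cover. Bare aluminium. From below: a rectangular, 56x22 mm (x, y), spigot 8 mm deep with eased edges, on which it rests at the start; a plate 100 mm (along x) by 56 mm (along y) and 10 mm thick; a gripping lug centred on top, 36 mm long (along x), 16 mm thick (along y), 30 mm high. Origin: centre of the spigot's lower face, so the plate's top is at 18 mm and the lug's top at 48 mm above it; z up. Mass about 0.15 to 0.28 kg. Loose.
- square_housing_top (a point): Top of the square housing. Bare aluminium block 70x70 mm, 40 mm high, fixed to the bench, with a round bore 44 mm in diameter and 16 mm deep in its top and a small port boss on its -x side. Its origin is the centre of its underside; this point is the centre of its top face; x and y run along its edges, z up.
- long_housing_top (a point): Top of the long housing. Bare aluminium block 100 mm (along x) by 56 mm (along y), 40 mm high, fixed to the bench, with a rectangular pocket 64x30 mm (x, y) and 16 mm deep in its top and a small port boss on its -x side. Its origin is the centre of its underside; this point is the centre of its top face; x and y run along its edges, z up.
- guard: Swarf guard: a fixed upright steel sheet, 170 mm long (along x), 82 mm high, with a rolled top edge 6 mm thick and a flat foot flange 40 mm wide; it stands obliquely across the way from the covers (nearer, to the right) to the housings (farther, to the left). Origin: centre of its underside.
- long_housing: The whole long housing (see its top); origin: centre of its underside.
- bolt_1: Bystander: steel hex bolt standing on its head, 24x21x54 mm. Origin: centre of its underside. To be left alone.
- bolt_2: Bystander: steel hex bolt standing on its head, 24x21x48 mm. Origin: centre of its underside. To be left alone.
- screwdriver: Bystander: screwdriver lying down, 171x25x25 mm. Origin: centre of its underside. To be left alone.
- marker: Bystander: marker pen lying down, 131x18x18 mm. Origin: centre of its underside. To be left alone.
- bush_3: Bystander: turned flanged bush standing, 42 mm across, 22 mm high. Origin: centre of its underside. To be left alone.
- brush: Bystander: flat chip brush lying down, 169x36x13 mm. Origin: centre of its underside. To be left alone.
Not all that is in view belongs to the job. What is shaped like the long_housing but blue or pink is not meant.

How it is judged:
By the outcome, as a careful person would: the job done as asked, in the order asked, and still so for the second after the job is handed in, while the arm keeps its last pose, push and grip.
It also fails if it takes over 64 s, if anything falls off the work surface, if the arm or the gripper's body presses on something with over 40 N, if the wrist force passes 120 N, or if a joint passes its speed limit or range.

## Robot

A 7-joint arm with a two-finger parallel gripper is mounted at the origin on a cart in front of the work surface, level with it; the furniture and walls round the work are solid. World frame = base frame: x ahead of the robot, y to its left, z up, the work surface at z = 0. Lengths are in mm, angles in rad, forces in N, time in s.
With the tool pointing down it reaches from about 400 to 875 mm from the base axis. Payload 4.4 kg.
Tool frame: the origin (TCP) lies at the very end of the fingers, on their centre line; the grasp point (between the pads) lies 19 mm behind it; z points along the fingers, x is the direction in which the jaws open and shut, and the axes are right-handed (so a half turn about z gives the same grasp; the last joint's range is limited). The gripper opens to 85 mm and grips with 20 to 120 N. Pads are 22 mm wide; open, the fingers measure 114 mm over their backs; the gripper's body (76 mm by 85 mm) begins 54 mm behind the grasp point. The pads swing forward as they close: fully open they stand 13 mm farther back than shut.
Start: joints at [1.184, 0.628, 0.038, 1.517, -0.027, 0.996, -0.02], TCP at [204.99, -616.844, 231.313] pointing down, gripper open.
Joint ranges: [-3.06, 3.06], [-0.37, 2.12], [-1.25, 1.32], [0.18, 2.47], [-1.1, 4.24], [0.23, 1.98], [-2.94, 2.94]. Speed limits (rad/s): [2.57, 2.57, 3.14, 3.14, 3.14, 3.14, 3.14].

## Interface

Orientations are given as [roll, pitch, yaw] about the fixed x, y, z axes, in that order (R = Rz(yaw) Ry(pitch) Rx(roll)).
In Python, from cell import ctrl, get_image, job, models gives the robot as it stands.
- The arm moves only by the tool move_arm, never from a script. Its argument "moves" is a list that holds one entry, the list of rows, each a list of 6 numbers: the shift along the tool's x, y, z in m, then the turn, a rotation vector about the tool's x, y, z in rad. A call has 1 to 20 rows; each row is the pose to reach, as a shift and turn from the pose commanded when the call began, along the tool's axes at that moment; what a row does not reach only later rows make up. A row lasts 1/8 s, in which the tool goes at most 62.5 mm and 10.7 degrees, less where a joint would pass 70% of its speed; a pose out of reach is approached as far as the arm can. A call with a gripper value outside its range is refused whole. "jaw" is the opening, from 0 (shut) to 1 (fully open), set as the call begins (left out, the last holds). The fingers move at their own pace and stop on an object; the grip force is fixed at half the most. Time passes only in rows, so rows that repeat a pose let the fingers close. It gives the time, the measured TCP pose, the force and the opening at its end, in the units of the state.
- ctrl.read_state(): the state, without advancing time (a new reading comes with each control period).
- get_image(name): name is "side" or "top"; returns a dict with "color" (400x640x3 uint8, blue, green, red), "fov_y" (degrees; the focal length in pixels is half the picture's height over the tangent of half this angle, whatever the lens; pixels are square), "cx", "cy" (the principal point, pixels), "origin" and "orientation" of the camera in the world. Camera axes: x right, y up, looking along -z (the intrinsics and any distortion apply to the point x, -y, -z); pixel columns grow to the right and rows downward; lengths in mm; the calibration is good to about 2 mm. A picture is of the moment at which its call begins. There is no depth.
- job.finish_job(): hands the job in, once; it reports no verdict.
Trained networks look in the newest picture that a camera, given by its name, has taken for a name from the list of things; names that differ only in an ending like _2 or _b are one class to them, and where a whole thing is asked for, a point or a joint stands for the part that bears it (a point fixed in the world has none). Each returns a list of dicts, best first, with "score" (0 to 1); they miss things now and then, are a little off and sometimes report something else, mostly with a low value. They report only what shows in the picture. A call takes as long as a camera call. They do not tell look-alikes from the thing itself.
- models.cut_out(camera, thing): "pixels" (400x640 bool, what is visible of it) and "uv" ([column, row] in pixels, amid what is visible of it).
- models.place_of(camera, thing): "uv" ([column, row] in pixels: a listed point, or the origin of a listed thing).
The state is a dict: "clock": time; "qpos": joint angles; "qd": joint speeds; "tau": joint torques, N m; "eef_pos": TCP position; "tool_rot": TCP orientation; "force": force on the tool from outside, world axes, zero at the start; "torque": the same for the moment, N m; "width": finger opening in mm.
Only numpy, scipy, OpenCV 4.12 (cv2) and the standard library are available. Lean on these libraries where they do the work, as an engineer would, in place of code of your own. Each camera call takes 0.05 s, during which the arm holds its last target.

## Working session

There is one attempt and no reset: what is moved stays moved. The work goes in short steps, Python scripts to look and compute and a tool call to move; the robot and the scene stay as the last step left them, time stands still between calls to the robot, and variables do not carry over. Pictures are saved under pics/ and viewed, and the job is handed in when it is done.

Besides the shell and the picture viewer there is one more tool, called after "Emit:" as name(argument=value, ...), one argument or row to a line, values as JSON. move_arm: Moves the arm, as the interface text tells. Its arguments: {"type":"object","properties":{"moves":{"type":"array","items":{"type":"array","items":{"type":"array","items":{"type":"number"}}}},"jaw":{"type":"number"}},"required":["moves"]}

```bash
ls; mkdir -p pics; python3 - <<'E'
from cell import ctrl,get_image,job,models
import cv2
for n in("side","top"):
    im=get_image(n); cv2.imwrite(f"pics/{n}0.png",im["color"])
    print(n,{k:v for k,v in im.items() if k!="color"})
s=ctrl.read_state();print(s)
E
```

```text
pics
side {'fov_y': 43.726574907834475, 'cx': 316.42404723660604, 'cy': 210.33087307684156, 'origin': array([-508.17684352, -620.60426313,  601.60718783]), 'orientation': array([ 1.13276517,  0.02543294, -1.13778005])}
top {'fov_y': 42.90669311213664, 'cx': 319.91916791984715, 'cy': 195.59681759682567, 'origin': array([ 444.34500688, -108.1588898 , 1434.28147206]), 'orientation': array([ 0.1001648 , -0.0202974 , -1.54721597])}
{'clock': 0.1, 'qpos': array([ 1.18419232,  0.62924917,  0.03847778,  1.51825832, -0.02699572,
        0.99634697, -0.01994856]), 'qd': array([ 0.00036922, -0.00231519, -0.00012134, -0.00062379, -0.00073833,
       -0.0010621 , -0.00113784]), 'tau': array([ 2.83931535e-03, -5.64536119e+01,  1.23073764e+00, -1.93975604e+01,
        1.14836570e-02,  5.36205713e-03,  1.30017060e-05]), 'eef_pos': array([ 204.79376457, -616.29390594,  230.48766771]), 'tool_rot': array([ 3.14155217e+00,  1.74248215e-03, -1.24996508e+00]), 'force': array([-0.16356956, -0.75102714,  0.31019208]), 'torque': array([ 0.02633984, -0.02233493,  0.01550594]), 'width': 85.18447053877001}
```

View pics/side0.png

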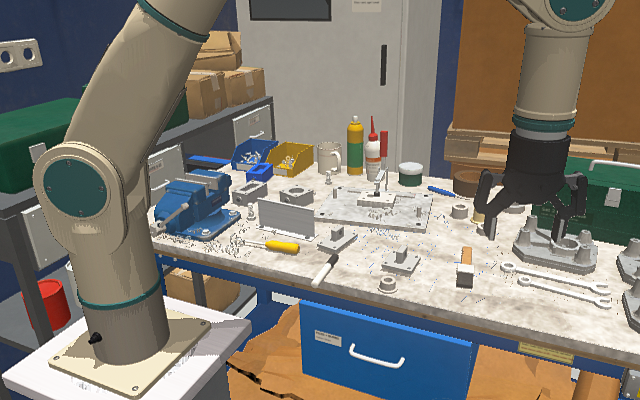

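View pics/top0.png

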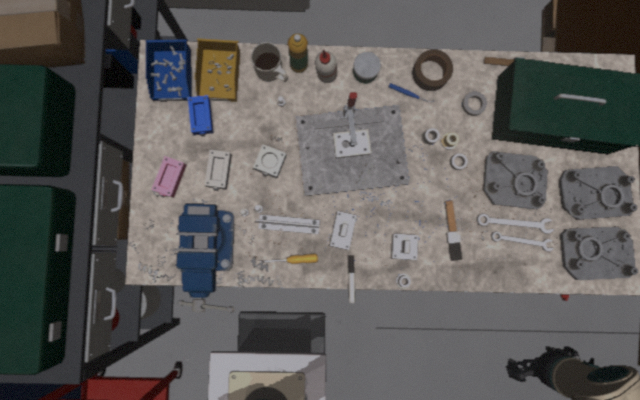

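```bash
cat > h.py <<'E'
import numpy as np, cv2
from scipy.spatial.transform import Rotation as R
def cam(im):
    h=im["color"].shape[0]; f=h/2/np.tan(np.radians(im["fov_y"])/2)
    return dict(f=f,cx=im["cx"],cy=im["cy"],o=np.array(im["origin"]),R=R.from_euler("xyz",im["orientation"]).as_matrix())
def proj(c,P):
    p=(np.atleast_2d(P)-c["o"])@c["R"]
    return np.c_[c["cx"]+c["f"]*p[:,0]/-p[:,2], c["cy"]-c["f"]*p[:,1]/-p[:,2]]
def ray(c,uv):
    return c["R"]@np.array([(uv[0]-c["cx"])/c["f"],-(uv[1]-c["cy"])/c["f"],-1])
def onz(c,uv,z):
    d=ray(c,uv); return c["o"]+d*(z-c["o"][2])/d[2]
def tri(c1,u1,c2,u2):
    A=[];b=[]
    for c,u in((c1,u1),(c2,u2)):
        d=ray(c,u);d/=np.linalg.norm(d);M=np.eye(3)-np.outer(d,d);A.append(M);b.append(M@c["o"])
    return np.linalg.lstsq(np.vstack(A),np.hstack(b),rcond=None)[0]
E
python3 - <<'E'
from cell import ctrl,get_image,job,models
from h import *
import pickle
np.set_printoptions(precision=1,suppress=True)
ims={n:get_image(n) for n in("side","top")}; pickle.dump(ims,open("ims0.pkl","wb"))
C={n:cam(i) for n,i in ims.items()}
print([k for k in ims["top"]])
# tcp check
s=ctrl.read_state(); print({n:proj(C[n],s["eef_pos"]) for n in C})
for t,z in dict(square_cover=0,long_cover=0,square_housing_top=40,long_housing_top=40,long_housing=0,guard=0,bolt_1=0,screwdriver=0,marker=0,bush_3=0,brush=0).items():
    r={n:models.place_of(n,t) for n in C}
    for n in C:
        for d in r[n][:4]: print(t,n,round(d["score"],2),np.array(d["uv"]),onz(C[n],d["uv"],z))
for n,u0,v0,w in(("top",140,80,320),("side",140,160,300)):
    cr=ims[n]["color"][v0:v0+220,u0:u0+w]; 
    cv2.imwrite(f"pics/{n}_c0.png",cv2.resize(cr,None,fx=2.5,fy=2.5,interpolation=cv2.INTER_CUBIC))
E
```

```text
['color', 'fov_y', 'cx', 'cy', 'origin', 'orientation']
{'side': array([[521.2, 246.4]]), 'top': array([[525.7, 355.5]])}
square_cover side 0.86 [401.9 268.3] [ 442.7 -377.2    0. ]
square_cover top 0.71 [220.4 169.7] [655.7 150.1   0. ]
square_cover top 0.65 [404.2 246.7] [ 450.8 -374.4    0. ]
long_cover side 0.75 [294.3 188.9] [770.1  63.8   0. ]
long_cover top 0.18 [218.4 167.5] [661.9 156.    0. ]
square_housing_top side 0.64 [292.  190.5] [671.8  19.   40. ]
square_housing_top top 0.92 [269.4 154.7] [695.4   9.5  40. ]
long_housing_top side 0.7 [250.2 184. ] [670.7 160.7  40. ]
long_housing_top side 0.65 [262.5 166.3] [819.7 205.2  40. ]
long_housing_top top 0.82 [167.7 175.9] [628.8 286.4  40. ]
long_housing_top top 0.7 [200.  113.2] [807.2 206.3  40. ]
long_housing_top top 0.59 [214.8 166.7] [657.8 158.6  40. ]
long_housing side 0.91 [251.2 196.8] [666.3 158.2   0. ]
long_housing side 0.77 [260.6 179.3] [803.  205.9   0. ]
long_housing top 0.8 [169.9 176.7] [632.  291.4   0. ]
long_housing top 0.76 [204.8 118.1] [803.7 201.    0. ]
long_housing top 0.68 [218. 172.] [649.  156
[... 250 characters left out ...]
83.5   0. ]
bolt_1 top 0.54 [261.3 211.1] [541.   30.2   0. ]
screwdriver side 0.61 [265.2 247.5] [408.5 -40.6   0. ]
screwdriver side 0.5 [400.9 265.7] [ 452.7 -372.     0. ]
screwdriver top 0.86 [289.9 257.6] [412.9 -54.1   0. ]
marker side 0.57 [325.  272.5] [ 360.  -223.6    0. ]
marker top 0.66 [353.4 276.1] [ 365.7 -232.7    0. ]
marker top 0.6 [220.3 168.7] [658.6 150.5   0. ]
marker top 0.32 [220.3 170.6] [653.1 150.3   0. ]
bush_3 side 0.58 [384.1 286.4] [ 357.8 -362.6    0. ]
bush_3 top 0.71 [403.6 281.7] [ 353.4 -373.4    0. ]
brush side 0.67 [467.2 267.1] [ 503.6 -511.     0. ]
brush side 0.6 [384.6 286.5] [ 357.9 -363.7    0. ]
brush top 0.61 [452.8 229.5] [ 502.4 -512.     0. ]
```

View pics/top_c0.png

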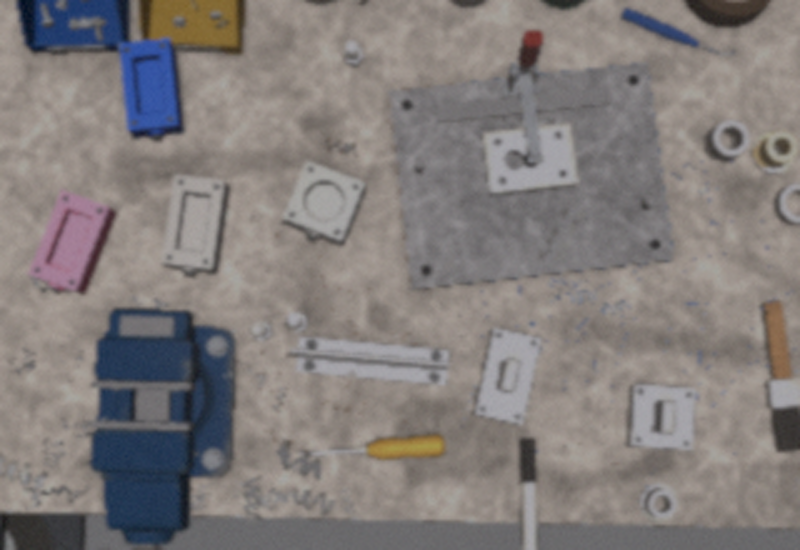

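View pics/side_c0.png

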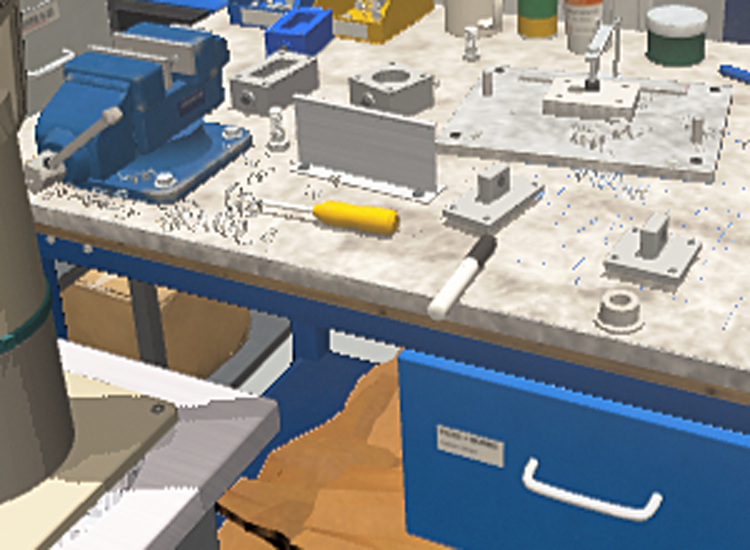

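```bash
cat > fit.py <<'E'
from h import *
from scipy.ndimage import map_coordinates
from scipy.optimize import minimize
def rect(a,b,z,n=40):
    t=np.linspace(-1,1,n)
    return [np.c_[t*a/2,0*t+s*b/2,0*t+z] for s in(-1,1)]+[np.c_[0*t+s*a/2,t*b/2,0*t+z] for s in(-1,1)]
def circ(d,z,n=64):
    a=np.linspace(0,2*np.pi,n); return [np.c_[d/2*np.cos(a),d/2*np.sin(a),0*a+z]]
M=dict(square_cover=rect(70,70,18)+rect(36,16,48,20),
 long_cover=rect(100,56,18)+rect(36,16,48,20),
 square_housing=rect(70,70,40)+circ(44,40),
 long_housing=rect(100,56,40)+rect(64,30,40),
 guard=rect(170,6,82))
def T(P,x,y,z,yaw):
    c,s=np.cos(yaw),np.sin(yaw)
    return P@np.array([[c,-s,0],[s,c,0],[0,0,1]]).T+[x,y,z]
class Im:
    def __init__(s,im,sig=1.0):
        g=cv2.GaussianBlur(im["color"].astype(np.float32),(0,0),sig)
        s.gx=np.stack([cv2.Sobel(g[...,k],cv2.CV_32F,1,0) for k in range(3)]);s.gy=np.stack([cv2.Sobel(g[...,k],cv2.CV_32F,0,1) for k in range(3)])
        s.c=cam(im)
def score(I,segs,p,z=0):
    tot=0;n=0
    for S in segs:
        uv=proj(I.c,T(S,p[0],p[1],z,p[2])); t=np.gradient(uv,axis=0); L=np.linalg.norm(t,axis=1)+1e-9
        nx,ny=-t[:,1]/L,t[:,0]/L
        v=0
        for k in range(3):
            a=map_coordinates(I.gx[k],[uv[:,1],uv[:,0]],order=1);b=map_coordinates(I.gy[k],[uv[:,1],uv[:,0]],order=1)
            v=v+np.abs(a*nx+b*ny)
        w=L; tot+=(np.minimum(v,250)*w).sum();n+=w.sum()
    return tot/n
def fit(Is,segs,p0,z=0,rng=14,yr=.2):
    f=lambda p:-sum(score(I,segs,p,z) for I in Is)
    best=[]
    for dx in np.arange(-rng,rng+.1,3):
        for dy in np.arange(-rng,rng+.1,3):
            for dq in np.arange(-yr,yr+.01,.04):
                p=[p0[0]+dx,p0[1]+dy,p0[2]+dq]; best.append((f(p),p))
    best.sort(key=lambda b:b[0]); out=None
    for b in best[:4]:
        r=minimize(f,b[1],method="Nelder-Mead",options=dict(initial_simplex=np.array(b[1])+np.array([[0,0,0],[2,0,0],[0,2,0],[0,0,.03]])))
        if out is None or r.fun<out.fun: out=r
    return out.x,-out.fun
E
cat > run1.py <<'E'
import pickle; from fit import *
np.set_printoptions(precision=3,suppress=True)
ims=pickle.load(open("ims0.pkl","rb")); I={n:Im(i) for n,i in ims.items()}
init=dict(square_cover=[447,-376,1.57],long_cover=[505,-203,1.35],square_housing=[683,14,-0.4+1.57],long_housing=[660,158,1.45],guard=[502,-50,-1.6])
# yaw guesses: from top image (image up=+x, right=-y)
vis={}
for k,p0 in init.items():
    if k=="guard":continue
    for nm,Is in(("top",[I["top"]]),("side",[I["side"]]),("both",list(I.values()))):
        p,s=fit(Is,M[k],p0,yr=.25 if 'square' not in k else .4); print(k,nm,p,round(s,1)); vis[k,nm]=p
pickle.dump(vis,open("poses.pkl","wb"))
E
time python3 run1.py
```

```text
square_cover top [ 450.318 -373.232    1.534] 130.1
square_cover side [ 444.006 -375.053    1.522] 186.7
square_cover both [ 450.385 -375.333    1.524] 301.6
long_cover top [ 517.039 -189.077    0.871] 74.8
long_cover side [ 505.643 -188.597    1.593] 176.6
long_cover both [ 519.211 -184.017    1.128] 242.3
square_housing top [683.415  10.796   1.229] 177.5
square_housing side [674.337  10.563   1.196] 224.8
square_housing both [682.947  10.631   1.229] 391.0
long_housing top [675.046 161.03    1.448] 92.4
long_housing side [666.244 168.86    1.683] 190.0
long_housing both [673.512 165.128   1.598] 273.5
real	2m33.526s
user	2m17.375s
sys	0m0.745s
```

```bash
sed -i 's/^init=.*/init=dict(square_cover=[447,-376,-0.05],long_cover=[510,-203,-.22],square_housing=[680,11,-.33],long_housing=[660,158,-.14],guard=[502,-50,-1.6])/; s/yr=.25.*0.4)/yr=.12)/; s/yr=.25 if .square. not in k else .4/yr=.12/' run1.py
cat >> run1.py <<'E'
for n,I_ in I.items():
    f=4; im=cv2.resize(ims[n]["color"],None,fx=f,fy=f,interpolation=cv2.INTER_CUBIC); tiles=[]
    for k in init:
        if (k,n) not in vis: continue
        for nm,col in((n,(0,0,255)),("both",(0,255,0))):
            for S in M[k]:
                uv=(proj(I_.c,T(S,*vis[k,nm][:2],0,vis[k,nm][2]))+.5)*f-.5
                cv2.polylines(im,[np.round(uv).astype(int)],False,col,1)
        c=proj(I_.c,[[*vis[k,n][:2],20]])[0]*f; u,v=int(c[0])-190,int(c[1])-140
        tiles.append(im[v:v+280,u:u+380])
    cv2.imwrite(f"pics/fit_{n}.png",np.vstack([np.hstack(tiles[:2]),np.hstack(tiles[2:])]))
E
python3 run1.py
```

```text
square_cover top [ 450.519 -363.427   -0.019] 160.8
square_cover side [ 446.626 -373.31    -0.107] 199.4
square_cover both [ 450.003 -373.102   -0.04 ] 340.3
long_cover top [ 492.083 -200.66    -0.191] 153.0
long_cover side [ 524.045 -212.091   -0.022] 214.9
long_cover both [ 491.663 -200.253   -0.189] 364.3
square_housing top [683.287  10.776  -0.341] 177.6
square_housing side [674.236  10.155  -0.369] 224.7
square_housing both [682.926  10.628  -0.342] 391.2
long_housing top [653.965 144.297  -0.097] 191.2
long_housing side [645.981 144.249  -0.114] 229.3
long_housing both [654.008 144.347  -0.09 ] 415.7
```

View pics/fit_top.png

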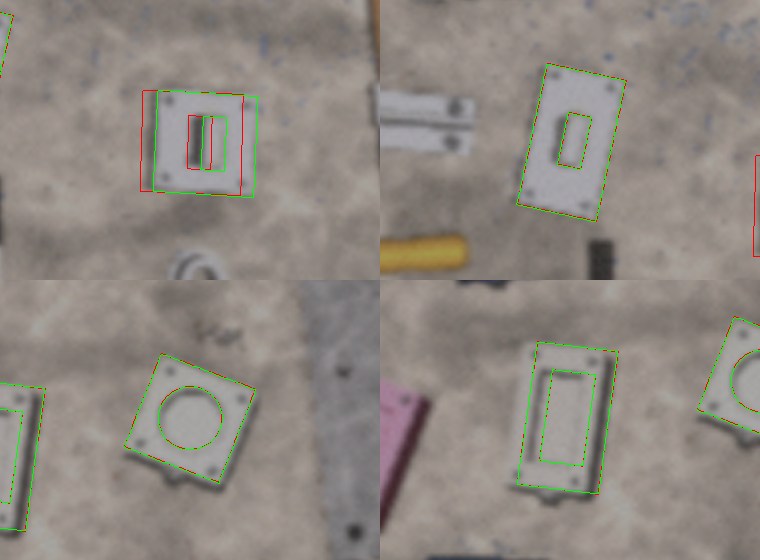

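View pics/fit_side.png

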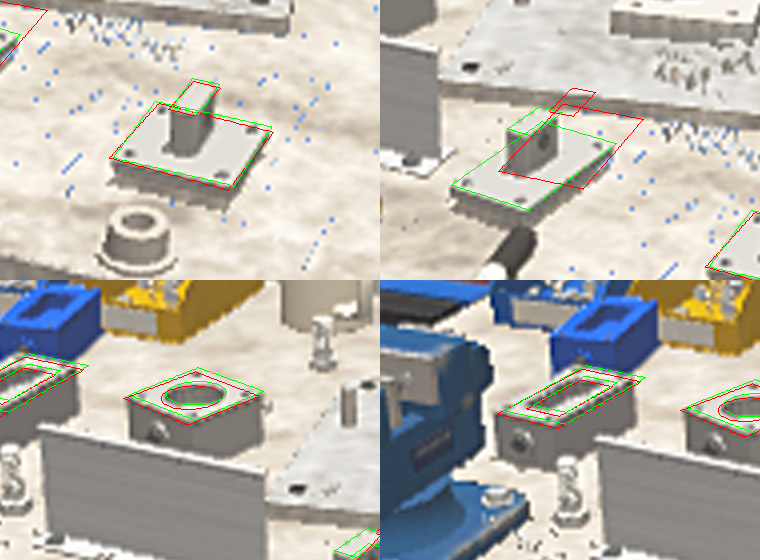

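```bash
cat > run2.py <<'E'
import pickle; from fit import *
np.set_printoptions(precision=3,suppress=True)
ims=pickle.load(open("ims0.pkl","rb")); I={n:Im(i) for n,i in ims.items()}
init=dict(square_cover=[449,-374,-0.05],long_cover=[491,-200,-.19],square_housing=[683,10.7,-.34],long_housing=[653,150,-.09])
ims2=dict(top=I["top"])
vis={}
for k,p0 in init.items():
    p,s=fit([I["top"]],M[k],p0,rng=3,yr=.08); print(k,"top",p,round(s,1)); vis[k,"top"]=p
    p,s=fit([I["side"]],M[k],[p[0]-6,p[1],p[2]],rng=6,yr=.08); print(k,"side",p,round(s,1)); vis[k,"side"]=p
    for S in [0]:
        a=proj(I["side"].c,[[*vis[k,"top"][:2],20]])-proj(I["side"].c,[[*vis[k,"side"][:2],20]]); print("  side px bias",a)
pickle.dump(vis,open("poses.pkl","wb"))
for n,I_ in I.items():
    f=4; im=cv2.resize(ims[n]["color"],None,fx=f,fy=f,interpolation=cv2.INTER_CUBIC); tiles=[]
    for k in init:
        for S in M[k]:
            uv=(proj(I_.c,T(S,*vis[k,n][:2],0,vis[k,n][2]))+.5)*f-.5
            cv2.polylines(im,[np.round(uv).astype(int)],False,(0,0,255),1)
        c=proj(I_.c,[[*vis[k,n][:2],20]])[0]*f; u,v=int(c[0])-190,int(c[1])-140
        tiles.append(im[v:v+280,u:u+380])
    cv2.imwrite(f"pics/fit2_{n}.png",np.vstack([np.hstack(tiles[:2]),np.hstack(tiles[2:])]))
E
python3 run2.py
```

```text
square_cover top [ 450.55  -373.304   -0.037] 155.2
square_cover side [ 446.626 -373.31    -0.107] 199.4
  side px bias [[ 0.485 -0.826]]
long_cover top [ 492.083 -200.66    -0.191] 153.0
long_cover side [ 489.038 -199.416   -0.15 ] 217.6
  side px bias [[ 0.943 -0.453]]
square_housing top [683.286  10.776  -0.341] 177.6
square_housing side [674.236  10.155  -0.369] 224.7
  side px bias [[ 1.208 -1.177]]
long_housing top [654.946 154.325  -0.087] 174.5
long_housing side [650.54  148.524  -0.003] 226.6
  side px bias [[-0.878 -0.814]]
```

View pics/fit2_top.png

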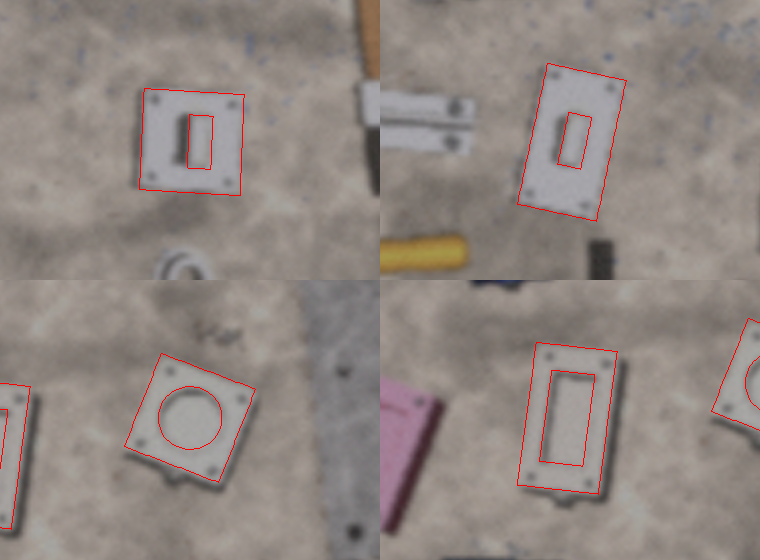

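View pics/fit2_side.png

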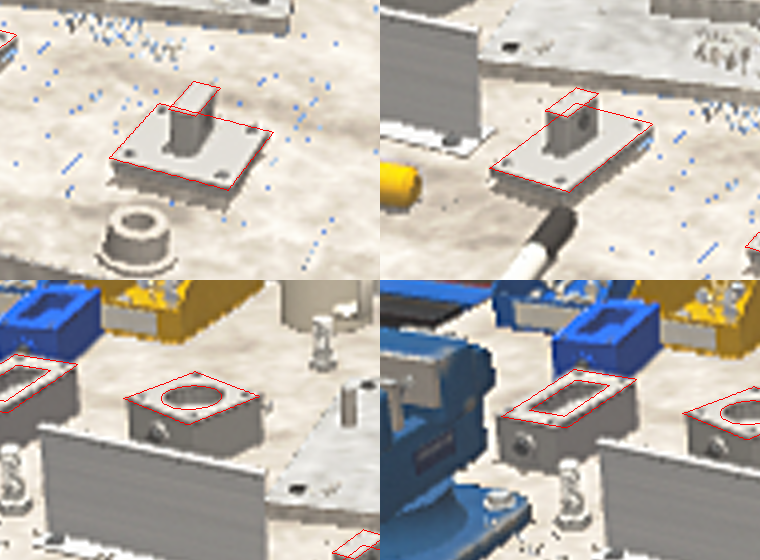

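```bash
cat > g.py <<'E'
import pickle; from fit import *
np.set_printoptions(precision=2,suppress=True)
ims=pickle.load(open("ims0.pkl","rb")); I={n:Im(i) for n,i in ims.items()}
t=I["top"].c
print(onz(t,(256,221.2),82),onz(t,(320,226),82))
f=6;u,v=245,205
im=cv2.resize(ims["top"]["color"][v:v+60,u:u+120],None,fx=f,fy=f,interpolation=cv2.INTER_CUBIC)
p,s=fit([I["top"]],rect(170,4,82),[515,-46,-1.65],rng=9,yr=.12);print(p,s)
for S in rect(170,4,82)+rect(170,40,2):
    uv=(proj(t,T(S,p[0],p[1],0,p[2]))-[u,v]+.5)*f-.5
    cv2.polylines(im,[np.round(uv).astype(int)],False,(0,0,255),1)
cv2.imwrite("pics/guard.png",im)
e=np.array([np.cos(p[2]),np.sin(p[2])])*85; print(p[:2]+e,p[:2]-e)
f=8;u,v=185,130
im=cv2.resize(ims["top"]["color"][v:v+65,u:u+95],None,fx=f,fy=f,interpolation=cv2.INTER_CUBIC);cv2.imwrite("pics/hous.png",im)
E
python3 g.py
```

```text
[508.36  35.41  82.  ] [ 499.79 -134.53   82.  ]
[508.54 -38.89  -1.63] 171.6951007475665
[ 503.44 -123.74] [513.64  45.96]
```

View pics/guard.png

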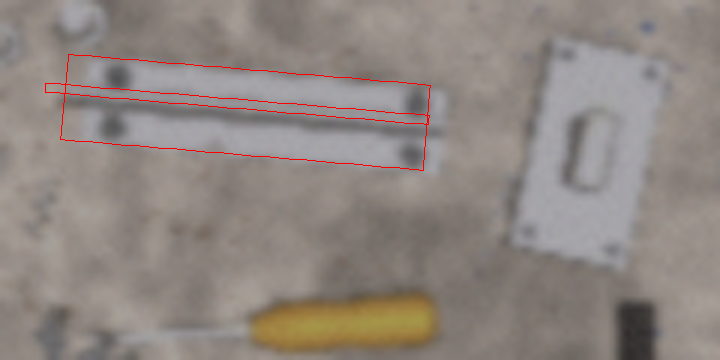

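View pics/hous.png

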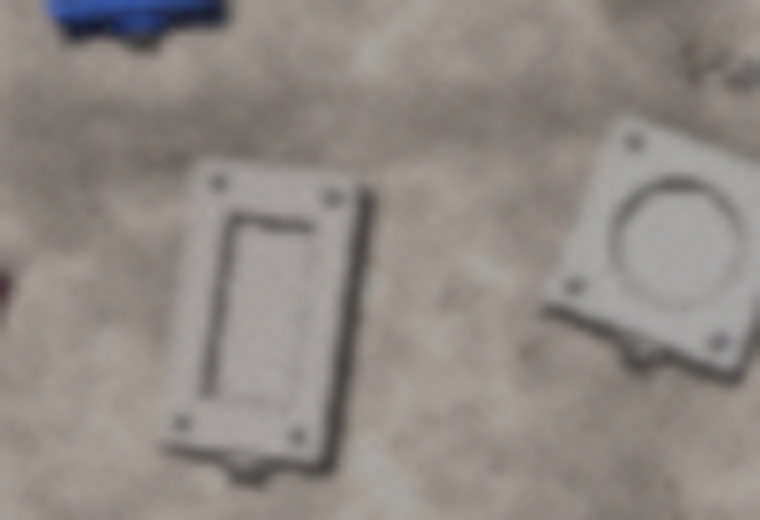

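```bash
cat > mv.py <<'E'
# usage: mv.py x y z yaw : prints shift/turn in tool axes from commanded pose in cmd.json (pos mm, yaw)
import sys,json,numpy as np
from scipy.spatial.transform import Rotation as R
c=json.load(open("cmd.json")); x,y,z,yaw=map(float,sys.argv[1:5])
r0=R.from_euler("xyz",[np.pi,0,c[3]]); d=r0.inv().apply(np.array([x,y,z])-c[:3])/1000
print("shift",np.round(d,4),"turn z",round(c[3]-yaw,4),"dist",np.linalg.norm(d))
E
cat > upd.py <<'E'
# upd.py sx sy sz tz : apply row given to the commanded pose
import sys,json,numpy as np
from scipy.spatial.transform import Rotation as R
c=json.load(open("cmd.json")); s=np.array(list(map(float,sys.argv[1:5])))
p=np.array(c[:3])+R.from_euler("xyz",[np.pi,0,c[3]]).apply(s[:3]*1000)
c=[*p,c[3]-s[3]]; json.dump(c,open("cmd.json","w")); print(np.round(c,3))
E
echo '[204.99,-616.844,231.313,-1.25]'>cmd.json; python3 mv.py 450.5 -373.3 130 -1.608
```

```text
shift [-0.1537 -0.3098  0.1013] turn z 0.358 dist 0.3603514451268373
```

Emit:
move_arm(
  moves=[
    [[-0.019,-0.039,0,0,0,0.045],[-0.038,-0.077,0.01,0,0,0.09],[-0.058,-0.116,0.02,0,0,0.134],[-0.077,-0.155,0.035,0,0,0.179],[-0.096,-0.194,0.05,0,0,0.224],[-0.115,-0.232,0.065,0,0,0.269],[-0.134,-0.271,0.085,0,0,0.313],[-0.154,-0.31,0.101,0,0,0.358],[-0.154,-0.31,0.101,0,0,0.358],[-0.154,-0.31,0.101,0,0,0.358],[-0.154,-0.31,0.101,0,0,0.358]],
  ],
  jaw=0.6,
)

```text
clock: 2.68
eef_pos: [449.6, -374.7, 130.9]
tool_rot: [-3.141, -0.001, -1.61]
force: [-0.1, 0.4, -0.3]
width: 51.3
```

```bash
python3 upd.py -0.154 -0.31 0.101 0.358; python3 - <<'E'
from cell import get_image,ctrl
from h import *
np.set_printoptions(precision=2,suppress=True)
s=ctrl.read_state();print(s["eef_pos"],s["tool_rot"],s["width"],s["force"])
for n,u,v,w,h in(("side",350,170,120,110),("top",350,190,120,90)):
    im=get_image(n);c=cam(im);print(n,proj(c,s["eef_pos"]))
    a=cv2.resize(im["color"][v:v+h,u:u+w],None,fx=6,fy=6,interpolation=cv2.INTER_CUBIC)[:598]
    q=np.round((proj(c,s["eef_pos"])[0]-[u,v]+.5)*6-.5).astype(int);cv2.circle(a,tuple(q),3,(0,0,255),1)
    cv2.imwrite(f"pics/hov1_{n}.png",a)
E
```

```text
[ 450.616 -372.95   130.313   -1.608]
[ 449.6  -374.67  130.87] [-3.14 -0.   -1.61] 51.33662710287106 [-0.12  0.41 -0.31]
side [[404.5  214.73]]
top [[413.76 247.15]]
```

View pics/hov1_side.png

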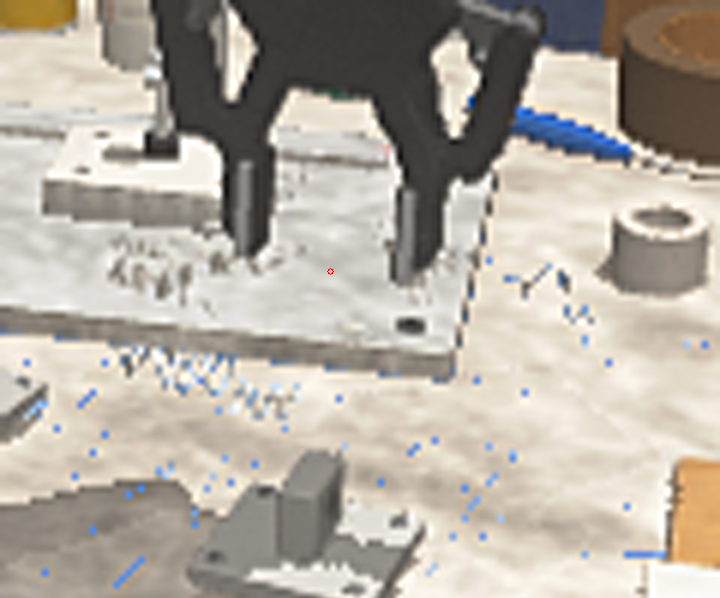

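View pics/hov1_top.png

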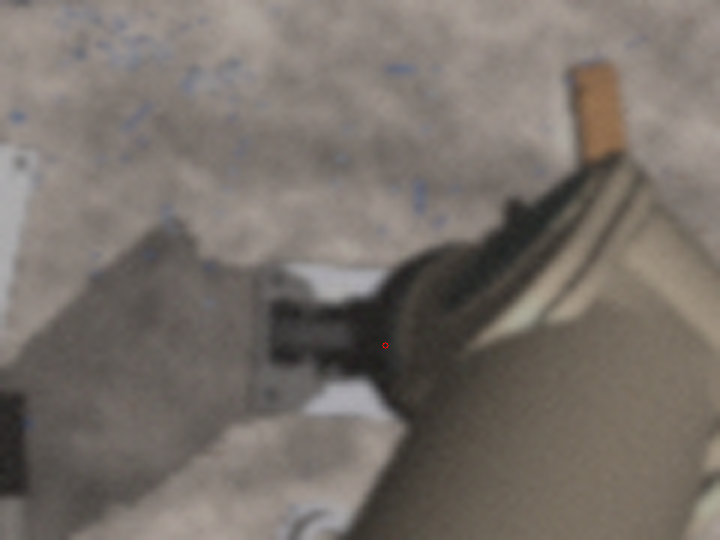

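```bash
python3 - <<'E'
from cell import get_image,ctrl
import numpy as np
np.set_printoptions(precision=2,suppress=True)
for i in range(4):
    get_image("top");s=ctrl.read_state();print(s["eef_pos"],s["tool_rot"],s["clock"],s["qpos"])
E
python3 mv.py 450.5 -373.3 24 -1.608
```

```text
[ 449.95 -374.14  130.76] [-3.14 -0.   -1.61] 2.825 [ 0.56  0.67  0.13  1.8  -0.13  0.68 -0.84]
[ 450.06 -373.86  130.67] [-3.14 -0.   -1.61] 2.875 [ 0.56  0.67  0.13  1.8  -0.13  0.68 -0.84]
[ 450.22 -373.65  130.61] [-3.14 -0.   -1.61] 2.925 [ 0.56  0.67  0.13  1.8  -0.13  0.68 -0.84]
[ 450.33 -373.45  130.54] [-3.14 -0.   -1.61] 2.975 [ 0.56  0.67  0.13  1.8  -0.13  0.68 -0.84]
shift [4.000e-04 1.000e-04 1.063e-01] turn z 0.0 dist 0.10631363752796069
```

Emit:
move_arm(
  moves=[
    [[0,0,0.02,0,0,0],[0,0,0.04,0,0,0],[0,0,0.06,0,0,0],[0,0,0.075,0,0,0],[0,0,0.09,0,0,0],[0,0,0.1,0,0,0],[0,0,0.106,0,0,0],[0,0,0.106,0,0,0],[0,0,0.106,0,0,0],[0,0,0.106,0,0,0]],
  ],
)

```text
clock: 4.22
eef_pos: [450.9, -373.2, 24.8]
tool_rot: [-3.141, -0.001, -1.608]
force: [-0.3, -0.9, -0.5]
width: 51.0
```

```bash
python3 upd.py 0 0 .106 0; cat > snap.py <<'E'
import sys
from cell import get_image,ctrl
from h import *
np.set_printoptions(precision=2,suppress=True)
tag,n,u,v,w,h,f=sys.argv[1],sys.argv[2],*map(int,sys.argv[3:8])
im=get_image(n);s=ctrl.read_state();print(s["eef_pos"],s["tool_rot"],s["width"],s["force"],s["clock"])
import pickle;pickle.dump(im,open(f"{tag}.pkl","wb"))
cv2.imwrite(f"pics/{tag}.png",cv2.resize(im["color"][v:v+h,u:u+w],None,fx=f,fy=f,interpolation=cv2.INTER_CUBIC))
E
python3 snap.py low1 side 350 210 120 90 6
```

```text
[ 450.616 -372.95    24.313   -1.608]
[ 450.9  -373.14   24.77] [-3.14 -0.   -1.61] 51.4541694004357 [-0.22 -0.5   0.24] 4.275
```

View pics/low1.png

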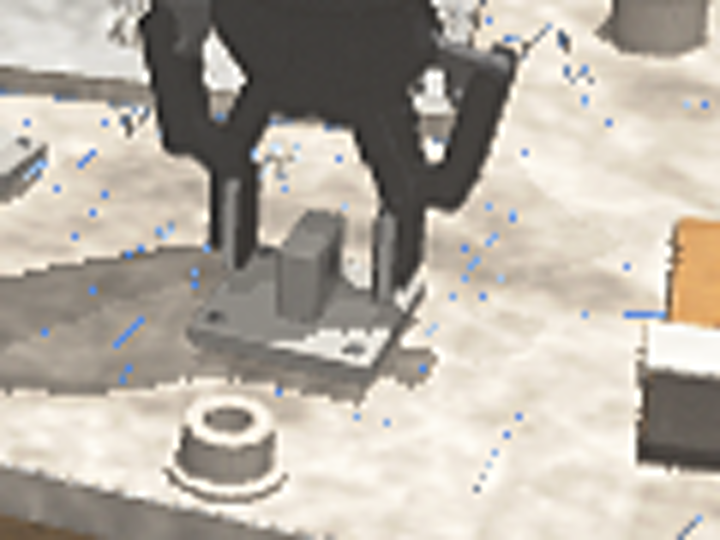

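Emit:
move_arm(
  moves=[
    [[0,0,0,0,0,0],[0,0,0,0,0,0],[0,0,0,0,0,0],[0,0,0,0,0,0],[0,0,0,0,0,0],[0,0,0,0,0,0],[0,0,0,0,0,0],[0,0,0,0,0,0]],
  ],
  jaw=0,
)

```text
clock: 5.28
eef_pos: [450.8, -373.0, 24.5]
tool_rot: [-3.141, -0.0, -1.608]
force: [-0.3, 0.9, 4.9]
width: 14.8
```

```bash
python3 snap.py grip1 side 350 210 120 90 6;python3 mv.py 450.6 -373 140 -1.608
```

```text
[ 450.78 -372.97   24.53] [-3.14 -0.   -1.61] 14.654734972672891 [-0.76  0.6   5.49] 5.325
shift [ 1.000e-04  0.000e+00 -1.157e-01] turn z 0.0 dist 0.11568701166749183
```

View pics/grip1.png

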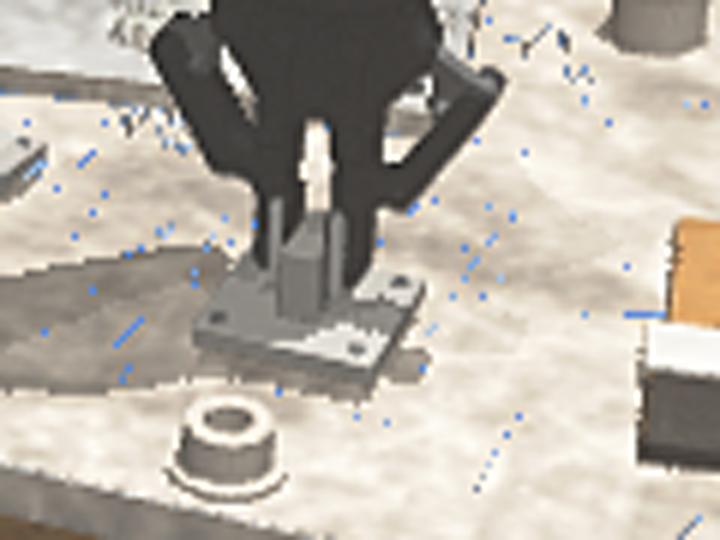

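Emit:
move_arm(
  moves=[
    [[0,0,-0.005,0,0,0],[0,0,-0.015,0,0,0],[0,0,-0.03,0,0,0],[0,0,-0.05,0,0,0],[0,0,-0.075,0,0,0],[0,0,-0.1,0,0,0],[0,0,-0.12,0,0,0],[0,0,-0.126,0,0,0],[0,0,-0.126,0,0,0],[0,0,-0.126,0,0,0]],
  ],
)

```text
clock: 6.58
eef_pos: [450.1, -372.5, 149.5]
tool_rot: [3.14, 0.001, -1.608]
force: [0.2, -0.4, -2.8]
width: 14.8
```

```bash
python3 upd.py 0 0 -.126 0;python3 snap.py lift1 side 350 150 120 90 6;python3 mv.py 683.3 10.8 150 -1.912
```

```text
[ 450.616 -372.95   150.313   -1.608]
[ 450.07 -372.54  149.44] [ 3.14  0.   -1.61] 14.844651557800152 [-0.49  0.11 -2.12] 6.625
shift [-3.921e-01 -2.182e-01  3.000e-04] turn z 0.304 dist 0.44878338963278835
```

View pics/lift1.png

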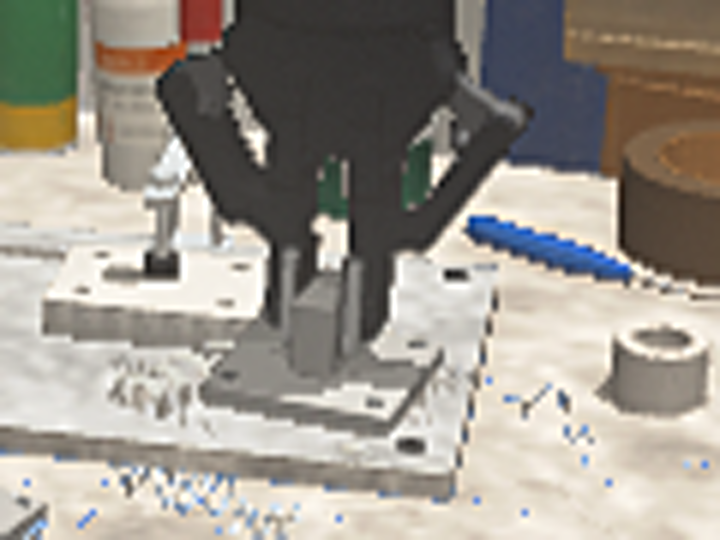

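Emit:
move_arm(
  moves=[
    [[-0.01,-0.005,0,0,0,0.008],[-0.034,-0.018,0,0,0,0.025],[-0.067,-0.037,0,0,0,0.05],[-0.101,-0.056,0,0,0,0.077],[-0.134,-0.075,0,0,0,0.104],[-0.168,-0.093,0,0,0,0.13],[-0.202,-0.112,0,0,0,0.156],[-0.235,-0.131,0,0,0,0.182],[-0.269,-0.15,0,0,0,0.208],[-0.303,-0.168,0,0,0,0.234],[-0.336,-0.187,0,0,0,0.26],[-0.364,-0.202,0,0,0,0.282],[-0.382,-0.213,0,0,0,0.296],[-0.392,-0.218,0,0,0,0.304],[-0.392,-0.218,0,0,0,0.304],[-0.392,-0.218,0,0,0,0.304],[-0.392,-0.218,0,0,0,0.304],[-0.392,-0.218,0,0,0,0.304]],
  ],
)

```text
clock: 8.88
eef_pos: [682.9, 9.8, 150.5]
tool_rot: [-3.142, -0.0, -1.913]
force: [-0.8, 0.2, -2.5]
width: 14.5
```

```bash
python3 upd.py -.392 -.218 0 .304;python3 snap.py hov2 side 240 130 120 90 6;python3 snap.py hov2t top 220 110 120 90 6;python3 mv.py 683.3 10.8 66.3 -1.912
```

```text
[683.045  10.67  150.313  -1.912]
[682.95  10.04 150.48] [-3.14 -0.   -1.91] 14.76275688640717 [ 0.5  -0.06 -2.98] 8.925
[683.    10.2  150.44] [-3.14 -0.   -1.91] 14.790229576955939 [ 0.74 -0.38 -2.3 ] 8.975
shift [-0.0002 -0.0002  0.084 ] turn z -0.0 dist 0.08401348726788997
```

View pics/hov2.png

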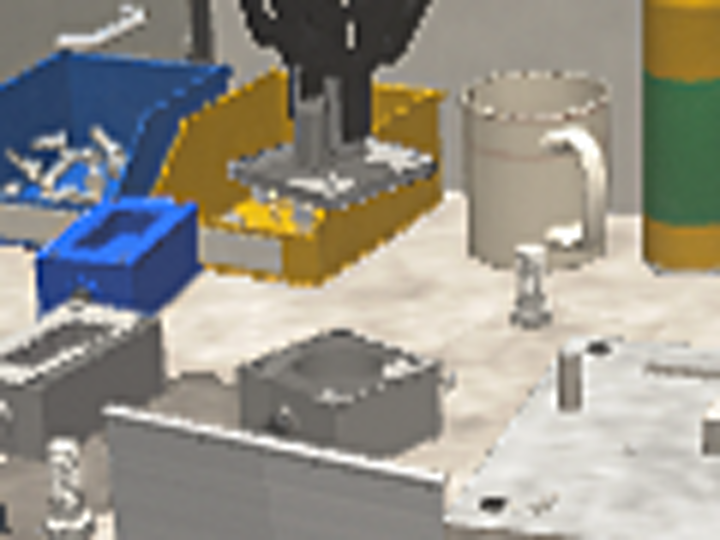

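View pics/hov2t.png

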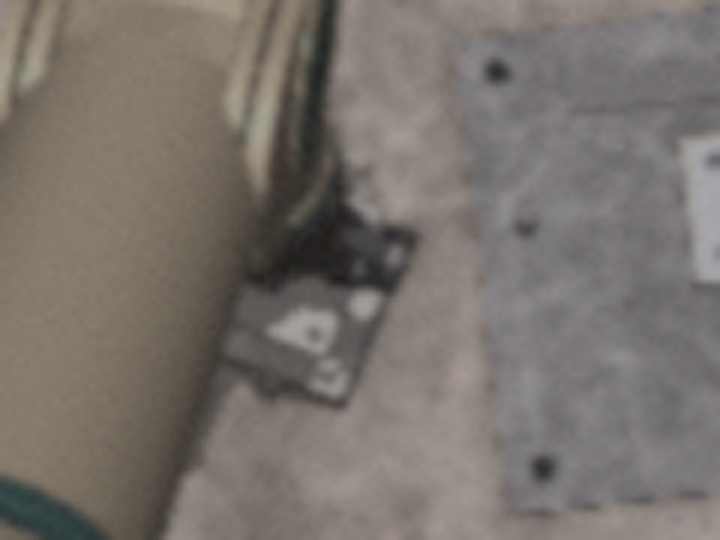

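Emit:
move_arm(
  moves=[
    [[0,0,0.01,0,0,0],[0,0,0.025,0,0,0],[0,0,0.04,0,0,0],[0,0,0.055,0,0,0],[0,0,0.068,0,0,0],[0,0,0.075,0,0,0],[0,0,0.078,0,0,0],[0,0,0.078,0,0,0],[0,0,0.078,0,0,0],[0,0,0.078,0,0,0],[0,0,0.078,0,0,0]],
  ],
)

```text
clock: 10.35
eef_pos: [683.2, 10.7, 72.6]
tool_rot: [-3.141, 0.0, -1.912]
force: [0.3, 0.5, -2.7]
width: 14.9
```

```bash
python3 upd.py 0 0 .078 0;python3 snap.py hov3 side 250 150 90 70 8;python3 snap.py hov3t top 220 110 120 90 6
python3 - <<'E'
import pickle
from fit import *
np.set_printoptions(precision=2,suppress=True)
im=pickle.load(open("hov3.pkl","rb"));c=cam(im)
a=cv2.imread("pics/hov3.png")
# side bias: project with top-derived pose minus bias
V=pickle.load(open("poses.pkl","rb")); b=np.array([1.2,-1.18])
for bb,col in((b,(0,0,255)),):
  for segs,p,z in((M["square_housing"]+rect(70,70,0),V["square_housing","top"],0),(M["square_cover"]+rect(70,70,8),[683.04,10.67,-.341],72.3-24.3)):
    for S in segs:
        uv=proj(c,T(S,p[0],p[1],z,p[2]))-bb
        cv2.polylines(a,[np.round((uv-[250,150]+.5)*8-.5).astype(int)],False,col,1)
cv2.imwrite("pics/hov3o.png",a)
E
```

```text
[683.045  10.67   72.313  -1.912]
[683.17  10.69  72.56] [-3.14  0.   -1.91] 14.99112405710123 [ 0.27 -0.23 -2.39] 10.4
[683.13  10.68  72.49] [-3.14  0.   -1.91] 14.85092730805962 [-0.29 -0.93 -2.19] 10.45
```

View pics/hov3.png

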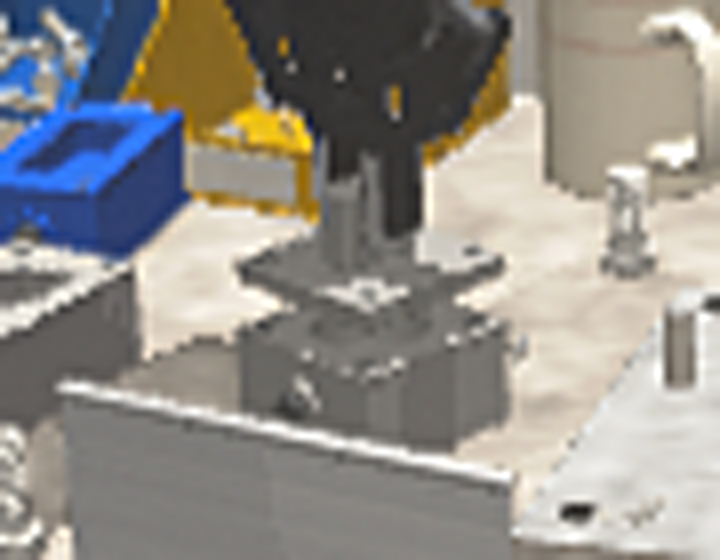

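View pics/hov3o.png

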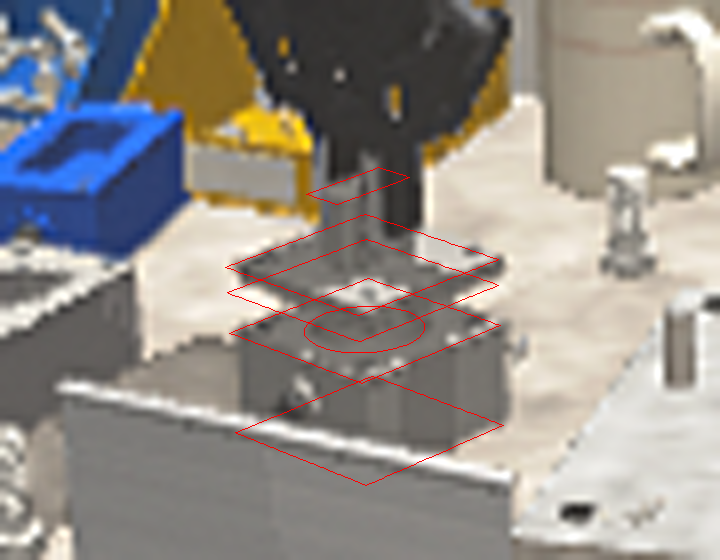

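View pics/hov3t.png

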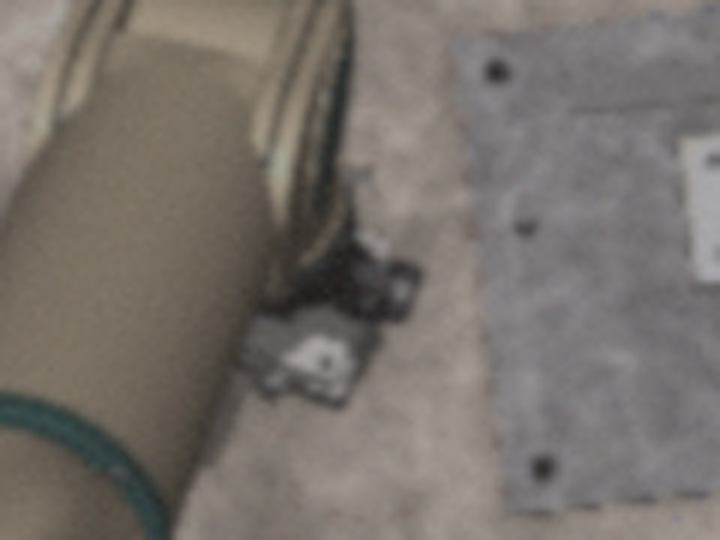

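```bash
cat > cmp.py <<'E'
import pickle; from fit import *
np.set_printoptions(precision=2,suppress=True)
a=pickle.load(open("ims0.pkl","rb"))["side"];b=pickle.load(open("hov3.pkl","rb"))
vis=lambda a_,b_,z:[rect(a_,b_,z)[0],rect(a_,b_,z)[2],rect(a_,b_,z)[1],rect(a_,b_,z)[3]]
def vert(a,b,z0,z1):
    t=np.linspace(z0,z1,20); return [np.c_[0*t+sx*a/2,0*t+sy*b/2,t] for sx,sy in((-1,-1),(1,-1),(-1,1))]
def front(a,b,z): r=rect(a,b,z); return [r[0],r[2]]  # y=-b/2, x=-a/2 faces toward camera
for sig in(.7,1.0,1.4):
    Ia,Ib=Im(a,sig),Im(b,sig)
    print(sig,"house",*fit([Ia],rect(70,70,40)+vert(70,70,5,40),[678,8,-.34],rng=5,yr=.04))
    print(sig,"house now",*fit([Ib],rect(70,70,40)[0:1]+rect(70,70,40)[2:3]+vert(70,70,5,40),[678,8,-.34],rng=5,yr=.04))
    print(sig,"cover",*fit([Ib],rect(70,70,18)+front(70,70,8),[678,8,-.34],z=48,rng=5,yr=.04))
E
python3 cmp.py
```

```text
0.7 house [678.52   7.71  -0.36] 205.43324761903938
0.7 house now [675.87   8.12  -0.38] 200.439026218701
0.7 cover [672.28   9.88  -0.08] 183.7082771585714
1.0 house [672.     9.4   -0.43] 209.05512753767758
1.0 house now [676.2    7.29  -0.38] 175.99985333842858
1.0 cover [670.95  10.46  -0.08] 178.9721464428685
1.4 house [671.18   8.35  -0.44] 213.77398264758162
1.4 house now [677.06   8.39  -0.33] 147.0319780785423
1.4 cover [669.13  10.46  -0.1 ] 168.59262871900842
```

```bash
python3 - <<'E'
import pickle
from fit import *
b=pickle.load(open("hov3.pkl","rb"))["color"];a=pickle.load(open("ims0.pkl","rb"))["side"]["color"]
u,v,w,h,f=276,170,40,38,15
cr=[cv2.resize(np.clip(x[v:v+h,u:u+w].astype(float)*1.3,0,255).astype(np.uint8),None,fx=f,fy=f,interpolation=cv2.INTER_NEAREST) for x in(b,a)]
cv2.imwrite("pics/z1.png",cr[0]);cv2.imwrite("pics/z0.png",cr[1])
E
```

```text
(no output)
```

View pics/z1.png

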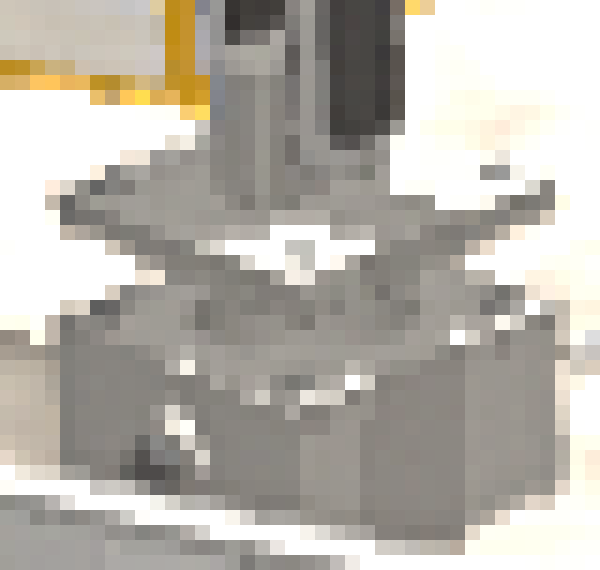

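View pics/z0.png

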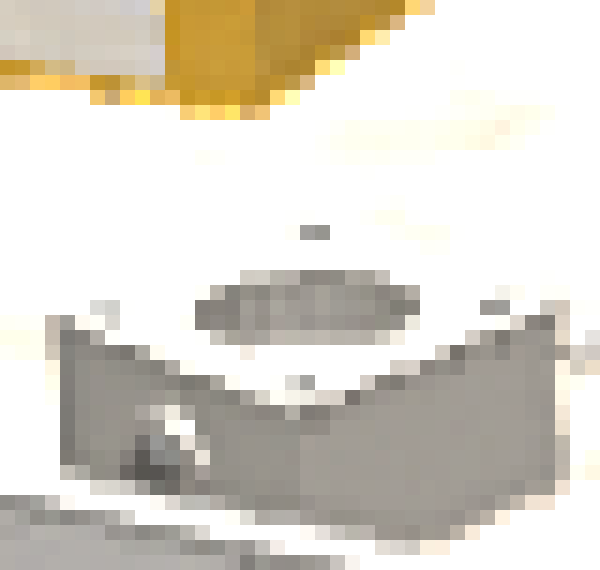

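```bash
python3 - <<'E'
import pickle
from fit import *
np.set_printoptions(precision=1,suppress=True)
c=cam(pickle.load(open("hov3.pkl","rb")))
sq=np.array([[-35,35,0],[-35,-35,0],[35,-35,0],[35,35,0]])
def pj(x,y,z,yaw=-.341): return (proj(c,T(sq,x,y,z,yaw))-[276,170]+.5)*15
print("order left,near,right,far")
print("housing top",pj(683.3,10.8,40).ravel());print("cover bot",pj(683.3,10.8,56).ravel());print("cover top",pj(683.3,10.8,66).ravel())
print("dx+1",(pj(684.3,10.8,56)-pj(683.3,10.8,56))[1],"dy+1",(pj(683.3,11.8,56)-pj(683.3,10.8,56))[1],"dz",(pj(683.3,10.8,57)-pj(683.3,10.8,56))[1],"yaw+.02",(pj(683.3,10.8,56,-.321)-pj(683.3,10.8,56)).ravel())
E
```

```text
order left,near,right,far
housing top [ 58.4 306.8 305.5 400.8 565.7 292.6 318.2 204.7]
cover bot [ 53.7 230.7 301.8 322.8 563.4 216.5 314.9 130.4]
cover top [ 50.7 182.8 299.5 273.6 561.9 168.6 312.8  83.7]
dx+1 [ 2.4 -1.9] dy+1 [-4.7 -0.8] dz [-0.2 -4.9] yaw+.02 [-0.2  1.9  5.3 -0.2 -0.1 -1.9 -4.9  0.2]
```

Emit:
move_arm(
  moves=[
    [[0,0,0.003,0,0,0],[0,0,0.006,0,0,0],[0,0,0.009,0,0,0],[0,0,0.012,0,0,0],[0,0,0.014,0,0,0],[0,0,0.015,0,0,0],[0,0,0.015,0,0,0],[0,0,0.015,0,0,0],[0,0,0.015,0,0,0]],
  ],
)

```text
clock: 11.58
eef_pos: [683.1, 10.6, 57.4]
tool_rot: [-3.141, 0.0, -1.912]
force: [0.2, 1.0, -1.7]
width: 15.1
```

```bash
python3 upd.py 0 0 .015 0;python3 snap.py ins side 270 160 60 50 12
```

```text
[683.045  10.67   57.313  -1.912]
[683.13  10.67  57.44] [-3.14  0.   -1.91] 14.585608567913917 [-0.69 -0.02 -2.35] 11.625
```

View pics/ins.png

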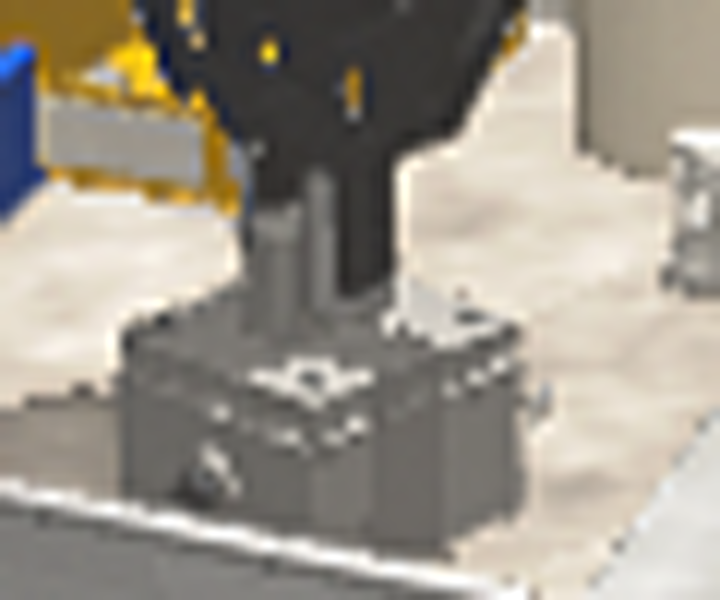

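Emit:
move_arm(
  moves=[
    [[0,0,0.0005,0,0,0],[0,0,0.001,0,0,0],[0,0,0.0013,0,0,0],[0,0,0.0013,0,0,0],[0,0,0.0013,0,0,0]],
  ],
)

```text
clock: 12.25
eef_pos: [683.2, 10.7, 56.6]
tool_rot: [-3.141, 0.0, -1.912]
force: [-1.4, 1.0, 6.3]
width: 14.5
```

```bash
python3 upd.py 0 0 .0013 0;python3 snap.py ins2 side 276 160 50 45 13
```

```text
[683.045  10.67   56.013  -1.912]
[683.15  10.73  56.57] [-3.14  0.   -1.91] 14.942448998433976 [-2.82 -0.51  5.24] 12.3
```

View pics/ins2.png

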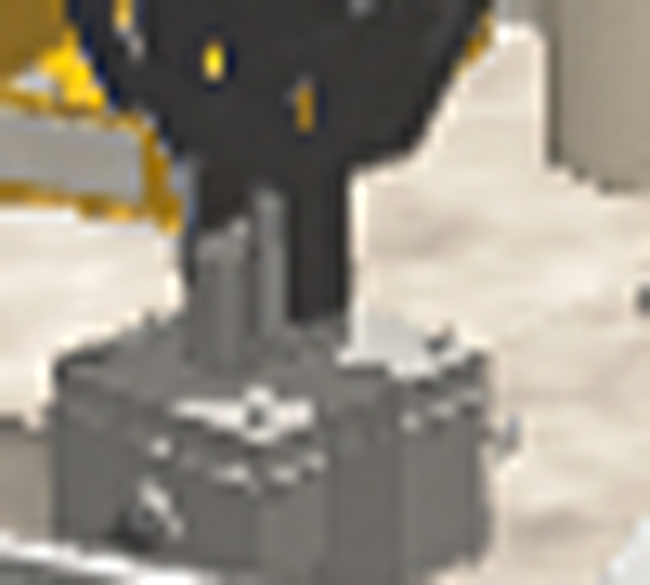

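Emit:
move_arm(
  moves=[
    [[0,0,0,0,0,0],[0,0,0,0,0,0],[0,0,0,0,0,0],[0,0,0,0,0,0],[0,0,0,0,0,0],[0,0,-0.01,0,0,0],[0,0,-0.03,0,0,0],[0,0,-0.06,0,0,0],[0,0,-0.09,0,0,0],[0,0,-0.1,0,0,0]],
  ],
  jaw=0.5,
)

```text
clock: 13.55
eef_pos: [684.8, 10.4, 159.7]
tool_rot: [-3.136, 0.002, -1.912]
force: [-0.1, -0.6, -0.9]
width: 42.8
```

```bash
python3 upd.py 0 0 -.1 0; python3 mv.py 560 -170 160 -1.762
```

```text
[683.045  10.67  156.013  -1.912]
shift [ 0.2114  0.0555 -0.004 ] turn z -0.15 dist 0.21862659863438588
```

```bash
python3 mv.py 492.1 -200.7 150 -1.762
```

```text
shift [0.2631 0.1092 0.006 ] turn z -0.15 dist 0.2849094838554079
```

Emit:
move_arm(
  moves=[
    [[0.015,0.006,0,0,0,-0.01],[0.044,0.018,0,0,0,-0.025],[0.077,0.032,0,0,0,-0.045],[0.11,0.046,0,0,0,-0.063],[0.143,0.06,0,0,0,-0.082],[0.176,0.073,0,0,0,-0.1],[0.209,0.087,0.002,0,0,-0.12],[0.24,0.1,0.004,0,0,-0.137],[0.256,0.106,0.006,0,0,-0.147],[0.263,0.109,0.006,0,0,-0.15],[0.263,0.109,0.006,0,0,-0.15]],
  ],
)

```text
clock: 14.92
eef_pos: [492.5, -200.4, 149.9]
tool_rot: [3.142, 0.0, -1.762]
force: [0.1, 0.3, -0.3]
width: 42.8
```

```bash
python3 upd.py .263 .109 .006 -.15; python3 snap.py a_top top 220 120 100 80 7;  python3 snap.py a_side side 260 150 80 65 9
cat > chk.py <<'E'
import pickle; from fit import *
np.set_printoptions(precision=3,suppress=True)
im=pickle.load(open("a_top.pkl","rb"));im0=pickle.load(open("ims0.pkl","rb"))["top"]
for sig in(.7,1,1.4):
    a,b=Im(im0,sig),Im(im,sig)
    print("housing",fit([a],M["square_housing"],[683,10.7,-.34],rng=3,yr=.04)[0])
    print("cover plate",fit([b],rect(70,70,50),[683,10.7,-.34],rng=3,yr=.04)[0]," +lug",fit([b],rect(70,70,50)+rect(36,16,80,20),[683,10.7,-.34],rng=3,yr=.04)[0],)
E
python3 chk.py
```

```text
[ 492.323 -200.695  150.013   -1.762]
[ 493.04 -199.86  149.9 ] [-3.14  0.   -1.76] 42.678656075353054 [ 0.46  0.12 -0.04] 14.975
[ 493.27 -199.64  149.96] [-3.14  0.   -1.76] 42.621335415519596 [-0.16 -0.37  0.3 ] 15.025
housing [683.368  10.512  -0.347]
cover plate [682.731   9.837  -0.34 ]  +lug [684.257  10.623  -0.341]
housing [683.286  10.776  -0.341]
cover plate [682.825   9.967  -0.333]  +lug [684.691  10.957  -0.346]
housing [683.273  11.624  -0.339]
cover plate [682.584  10.475  -0.343]  +lug [682.169  12.696  -0.339]
```

View pics/a_top.png

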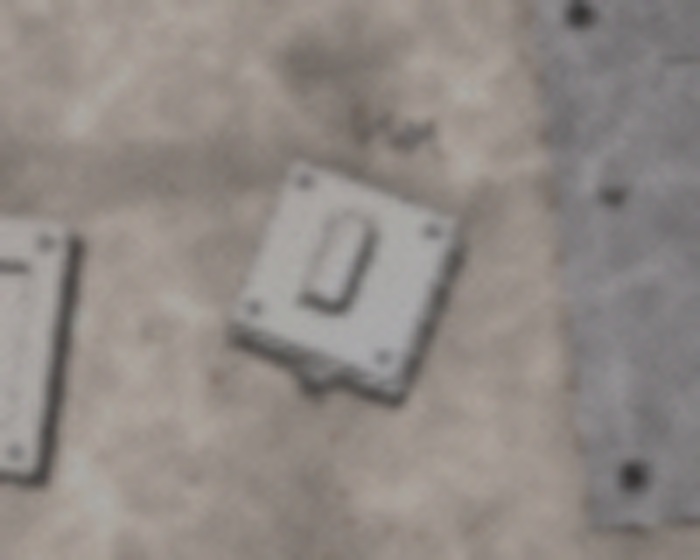

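View pics/a_side.png

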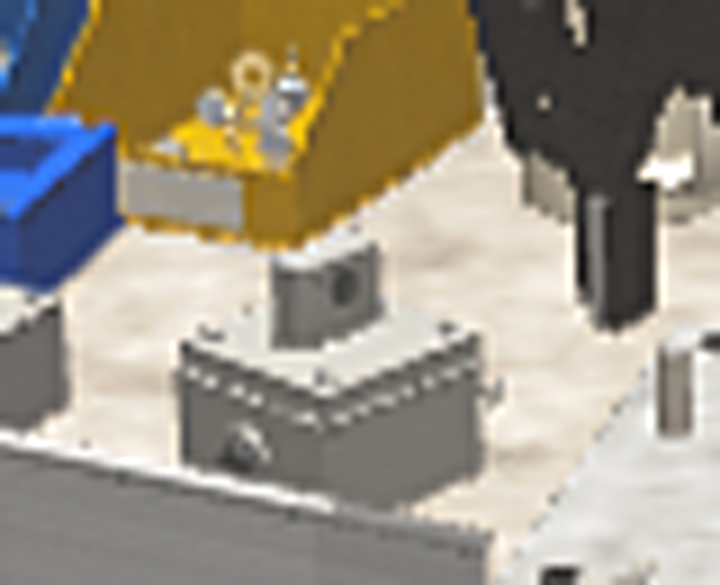

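Emit:
move_arm(
  moves=[
    [[0,0,0.01,0,0,0],[0,0,0.03,0,0,0],[0,0,0.055,0,0,0],[0,0,0.08,0,0,0],[0,0,0.1,0,0,0],[0,0,0.115,0,0,0],[0,0,0.123,0,0,0],[0,0,0.126,0,0,0],[0,0,0.126,0,0,0],[0,0,0.126,0,0,0],[0,0,0.126,0,0,0]],
  ],
)

```text
clock: 16.4
eef_pos: [492.6, -200.8, 24.5]
tool_rot: [-3.141, -0.0, -1.762]
force: [0.5, 0.6, -0.5]
width: 42.6
```

```bash
python3 upd.py 0 0 .126 0;python3 snap.py low2 side 280 190 110 85 7
```

```text
[ 492.323 -200.695   24.013   -1.762]
[ 492.58 -200.81   24.41] [-3.14 -0.   -1.76] 42.4794083034075 [1.02 0.09 0.59] 16.45
```

View pics/low2.png

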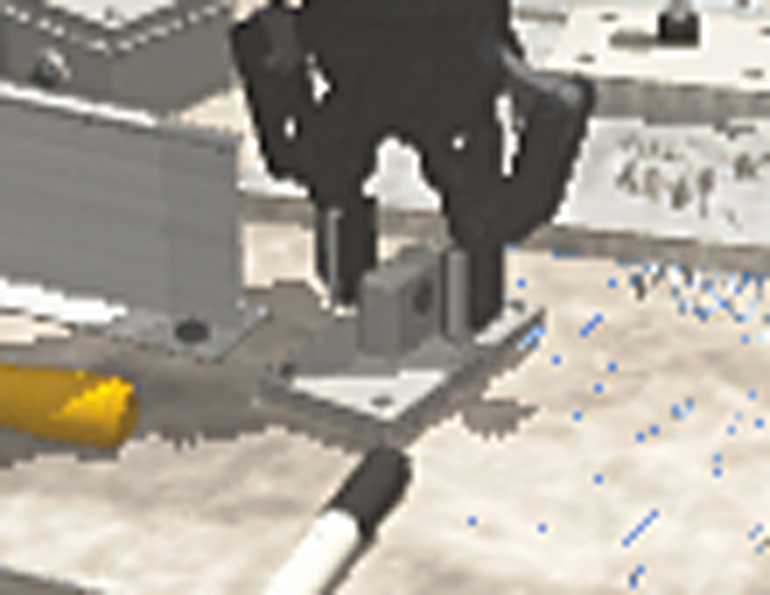

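Emit:
move_arm(
  moves=[
    [[0,0,0,0,0,0],[0,0,0,0,0,0],[0,0,0,0,0,0],[0,0,0,0,0,0],[0,0,0,0,0,0],[0,0,0,0,0,0],[0,0,0,0,0,0],[0,0,0,0,0,0]],
  ],
  jaw=0,
)

```text
clock: 17.45
eef_pos: [492.4, -200.7, 24.2]
tool_rot: [-3.141, 0.0, -1.762]
force: [-0.1, 1.3, 5.7]
width: 14.8
```

Emit:
move_arm(
  moves=[
    [[0,0,-0.004,0,0,0],[0,0,-0.012,0,0,0],[0,0,-0.025,0,0,0],[0,0,-0.045,0,0,0],[0,0,-0.07,0,0,0],[0,0,-0.095,0,0,0],[0,0,-0.12,0,0,0],[0,0,-0.14,0,0,0],[0,0,-0.15,0,0,0],[0,0,-0.15,0,0,0],[0,0,-0.15,0,0,0]],
  ],
)

```text
clock: 18.82
eef_pos: [491.8, -200.4, 173.4]
tool_rot: [3.14, 0.0, -1.762]
force: [0.4, -0.2, -2.1]
width: 14.9
```

```bash
python3 upd.py 0 0 -.15 0;python3 snap.py lift2 side 280 110 110 85 7; python3 mv.py 650 140 174 -1.658;python3 mv.py 654.9 154.3 174 -1.658
```

```text
[ 492.323 -200.695  174.013   -1.762]
[ 491.73 -200.43  173.24] [ 3.14  0.   -1.76] 15.074813482195061 [ 0.18  0.29 -1.5 ] 18.875
shift [-0.3645 -0.0901  0.    ] turn z -0.104 dist 0.37541331402295597
shift [-0.3794 -0.0922  0.    ] turn z -0.104 dist 0.390452007948971
```

View pics/lift2.png

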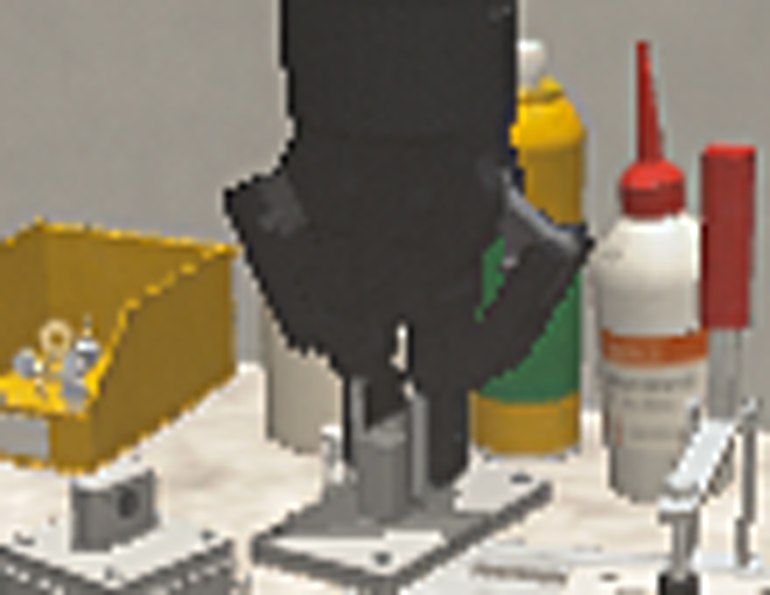

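```bash
python3 - <<'E'
import pickle; from fit import *
np.set_printoptions(precision=3,suppress=True)
ims=[pickle.load(open("ims0.pkl","rb"))["top"],pickle.load(open("a_top.pkl","rb"))]
for sig in(.7,1,1.4):
  for im in ims:
    a=Im(im,sig)
    print(sig,"out",*fit([a],rect(100,56,40),[654.9,153,-.09],rng=4,yr=.06)," full",*fit([a],M["long_housing"],[654.9,153,-.09],rng=4,yr=.06))
a=ims[0]; c=cam(a);u,v,f=192,135,14
im=cv2.resize(a["color"][v:v+42,u:u+50],None,fx=f,fy=f,interpolation=cv2.INTER_CUBIC)
for S in M["long_housing"]:
    uv=proj(c,T(S,654.9,154.3,0,-.087)); cv2.polylines(im,[np.round((uv-[u,v]+.5)*f).astype(int)],False,(0,0,255),1)
cv2.imwrite("pics/lh.png",im)
E
```

```text
0.7 out [654.527 152.794  -0.068] 213.21077368032803  full [654.571 153.644  -0.077] 187.64885807166723
0.7 out [654.512 152.837  -0.067] 213.51838778321843  full [654.593 153.765  -0.074] 188.22295328168596
1 out [654.705 152.888  -0.071] 197.9867782172666  full [654.946 154.325  -0.087] 174.54089656449182
1 out [654.836 152.947  -0.067] 198.6738257970115  full [654.814 154.349  -0.087] 175.63411433348048
1.4 out [655.03  153.706  -0.088] 172.83637674799303  full [655.726 154.905  -0.087] 145.2312182090498
1.4 out [654.882 153.699  -0.088] 174.54098707242346  full [655.757 154.975  -0.086] 147.15768043556957
```

View pics/lh.png

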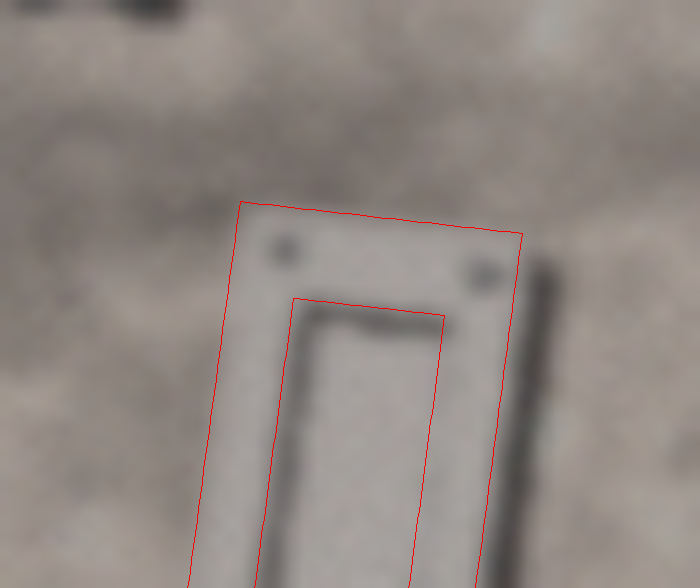

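```bash
python3 - <<'E'
import pickle; from fit import *
np.set_printoptions(precision=2,suppress=True)
I0=pickle.load(open("ims0.pkl","rb"))["top"];I1=pickle.load(open("a_top.pkl","rb"))
def holes(im,x,y,yaw,hx,hy,z):
    c=cam(im);g=cv2.GaussianBlur(im["color"].astype(np.float32).mean(2),(0,0),.6);out=[]
    for sx,sy in((-1,-1),(-1,1),(1,1),(1,-1)):
        for it in range(4):
            if it==0: q=proj(c,T(np.array([[sx*hx,sy*hy,z]]),x,y,0,yaw))[0]
            u,v=np.round(q).astype(int);r=2
            # subpixel patch centred on q
            yy,xx=np.mgrid[-2.5:2.51:.25,-2.5:2.51:.25]
            p=map_coordinates(g,[q[1]+yy,q[0]+xx],order=3); w=np.clip(np.percentile(p,60)-p,0,None)**1.5
            q=q+np.array([(w*xx).sum(),(w*yy).sum()])/w.sum()
        out.append(onz(c,q,z)[:2])
    o=np.array(out); m=o.mean(0)
    dx=(o[2]+o[3]-o[0]-o[1]); dy=(o[1]+o[2]-o[0]-o[3])
    print("ctr",m,"yaw",round(np.arctan2(dx[1],dx[0]),3),round(np.arctan2(-dy[0],dy[1]),3),"spans",np.linalg.norm(dx)/2,np.linalg.norm(dy)/2,"diag mid diff",(o[0]+o[2]-o[1]-o[3])/2)
for im in(I0,I1): 
    print("long housing");holes(im,654.7,153.5,-.08,43,21,40)
print("sq housing");holes(I0,683.3,10.8,-.341,28,28,40)
print("sq cover on");holes(I1,683.3,10.8,-.341,28,28,50)
print("sq cover 0");holes(I0,450.5,-373.3,-.037,28,28,18)
print("long cover 0");holes(I0,492.1,-200.7,-.191,43,21,18)
E
```

```text
long housing
ctr [651.3  148.34] yaw -0.051 -0.217 spans 97.3478740409505 52.90096483985921 diag mid diff [10.86  5.27]
long housing
ctr [651.54 147.99] yaw -0.056 -0.221 spans 97.6366520826634 52.38105021275152 diag mid diff [11.12  4.66]
sq housing
ctr [677.62   8.44] yaw -0.356 -0.464 spans 70.81813658820114 63.6146719375818 diag mid diff [9.89 4.16]
sq cover on
ctr [677.43   8.28] yaw -0.323 -0.46 spans 70.39602864340732 64.84534316863491 diag mid diff [9.44 4.41]
sq cover 0
ctr [ 447.02 -369.02] yaw -0.045 -0.114 spans 61.0086967072513 67.748850045523 diag mid diff [-5.36  0.4 ]
long cover 0
ctr [ 487.17 -195.65] yaw -0.169 -0.153 spans 100.25481756074417 54.846498846852214 diag mid diff [-6.01 -0.05]
```

```bash
cat > holes.py <<'E'
import pickle; from fit import *
np.set_printoptions(precision=2,suppress=True)
I0=pickle.load(open("ims0.pkl","rb"))["top"];I1=pickle.load(open("a_top.pkl","rb"))
def holes(nm,im,x,y,yaw,hx,hy,z,W=1.4):
    # template: fit pose s.t. gaussian-weighted darkness at the 4 hole points is max
    c=cam(im);g=cv2.GaussianBlur(im["color"].astype(np.float32).mean(2),(0,0),.8)
    P=np.array([[sx,sy,0.] for sx,sy in((-1,-1),(-1,1),(1,1),(1,-1))])
    def f(p):
        q=proj(c,T(np.c_[P[:,0]*p[3],P[:,1]*p[4],0*P[:,0]+z],p[0],p[1],0,p[2]))
        return map_coordinates(g,[q[:,1],q[:,0]],order=3).sum()
    s=np.array([[0,0,0,0,0]]+[list(r) for r in np.diag([1.5,1.5,.03,1,1])])
    r=minimize(f,[x,y,yaw,hx,hy],method="Nelder-Mead",options=dict(initial_simplex=np.array([x,y,yaw,hx,hy])+s,maxiter=2000))
    print(nm,r.x,r.fun)
for im in(I0,I1): 
    holes("long housing",im,654.7,153.5,-.08,42,20,40)
holes("sq housing",I0,683.3,10.8,-.341,27,27,40)
holes("sq cover on",I1,683.3,10.8,-.341,27,27,50)
holes("sq cover 0",I0,450.5,-373.3,-.037,27,27,18)
holes("long cover 0",I0,492.1,-200.7,-.191,42,20,18)
E
python3 holes.py
```

```text
long housing [653.38 152.85  -0.1   42.46  20.17] 528.3602905273438
long housing [653.42 153.02  -0.1   42.46  20.15] 541.2332763671875
sq housing [680.92   9.84  -0.35  27.56  26.96] 531.6408081054688
sq cover on [684.15  10.28  -0.34  27.34  27.57] 546.7320556640625
sq cover 0 [ 451.31 -373.08   -0.05   27.14   27.17] 546.9242553710938
long cover 0 [ 493.18 -199.17   -0.19   42.19   20.47] 548.1022338867188
```

```bash
python3 - <<'E'
import pickle; from fit import *
a=pickle.load(open("a_top.pkl","rb"));c=cam(a);u,v,f=248,140,18
im=cv2.resize(np.clip(a["color"][v:v+40,u:u+44].astype(float)*1.4-30,0,255).astype(np.uint8),None,fx=f,fy=f,interpolation=cv2.INTER_CUBIC)[:600]
b=im.copy()
for S in rect(70,70,50)+rect(70,70,40)+rect(70,70,0):
    uv=proj(c,T(S,683.3,10.8,0,-.341)); cv2.polylines(b,[np.round((uv-[u,v]+.5)*f).astype(int)],False,(0,0,255),1)
cv2.imwrite("pics/zt.png",cv2.resize(np.hstack([im[:,:500],b[:,:500]]),None,fx=.78,fy=.78))
d=pickle.load(open("a_side.pkl","rb"));u,v,f=276,175,18
cv2.imwrite("pics/zs.png",cv2.resize(d["color"][v:v+33,u:u+42],None,fx=f,fy=f,interpolation=cv2.INTER_NEAREST))
E
```

```text
(no output)
```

View pics/zt.png

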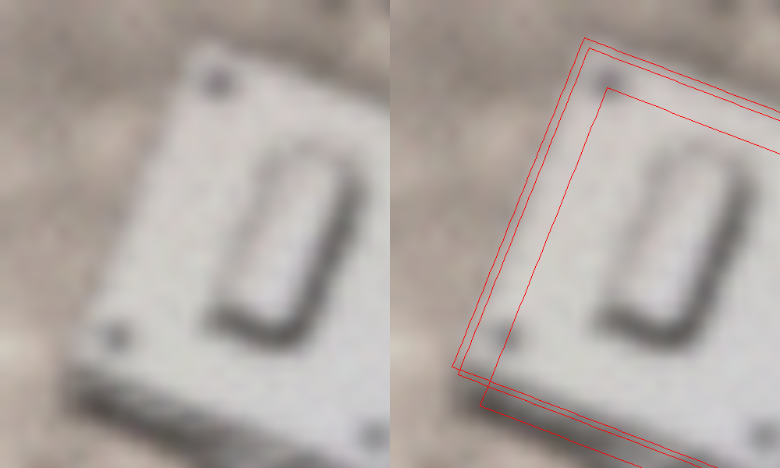

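View pics/zs.png

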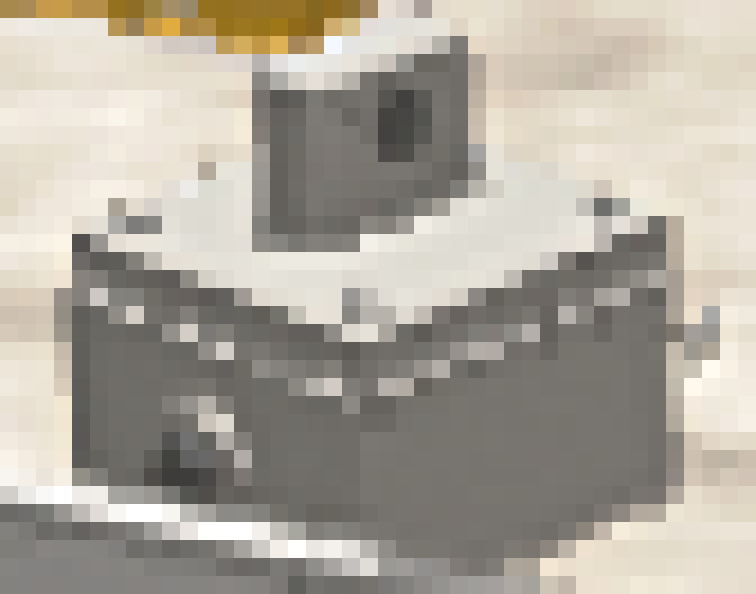

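```bash
cat > prof.py <<'E'
import pickle,sys; from fit import *
np.set_printoptions(precision=0,suppress=True,linewidth=200)
I0=pickle.load(open("ims0.pkl","rb"));
def prof(im,x,y,yaw,a,b,z,duv=(0,0),rng=7):
    c=cam(im);g=im["color"].astype(np.float32).mean(2)
    d=np.arange(-rng,rng+.1,1.); t=np.linspace(-.8,.8,60); out={}
    for nm,(ax,s) in dict(px=(0,1),mx=(0,-1),py=(1,1),my=(1,-1)).items():
        r=[]
        for dd in d:
            P=np.zeros((60,3));P[:,2]=z
            if ax==0: P[:,0]=s*(a/2+dd);P[:,1]=t*b/2
            else: P[:,1]=s*(b/2+dd);P[:,0]=t*a/2
            uv=proj(c,T(P,x,y,0,yaw))+duv
            r.append(map_coordinates(g,[uv[:,1],uv[:,0]],order=1).mean())
        print(nm,np.array(r))
if __name__=="__main__":
    T1=pickle.load(open("a_top.pkl","rb"));S1=pickle.load(open("a_side.pkl","rb"))
    print("outward mm",np.arange(-7,7.1))
    print("top housing");prof(I0["top"],683.3,10.8,-.341,70,70,40)
    print("top cover");prof(T1,683.3,10.8,-.341,70,70,50)
    print("top cover0");prof(I0["top"],450.5,-373.3,-.04,70,70,18)
    print("side housing");prof(I0["side"],683.3,10.8,-.341,70,70,40,(0,.9))
    print("side cover");prof(S1,683.3,10.8,-.341,70,70,50,(0,.9))
E
python3 prof.py
```

```text
outward mm [-7. -6. -5. -4. -3. -2. -1.  0.  1.  2.  3.  4.  5.  6.  7.]
top housing
px [157. 158. 157. 154. 149. 143. 135. 128. 122. 119. 118. 118. 120. 122. 123.]
mx [156. 156. 156. 156. 156. 154. 150. 142. 131. 118. 106.  98.  94.  94.  98.]
py [158. 159. 158. 157. 154. 150. 146. 142. 139. 136. 135. 134. 134. 134. 133.]
my [157. 157. 157. 157. 157. 154. 149. 141. 130. 118. 108. 102. 101. 105. 112.]
top cover
px [157. 158. 158. 158. 156. 152. 145. 137. 129. 123. 120. 119. 119. 121. 123.]
mx [162. 162. 160. 155. 148. 138. 128. 121. 115. 109. 102.  97.  94.  93.  95.]
py [159. 159. 158. 156. 153. 148. 143. 139. 136. 134. 134. 134. 135. 135. 135.]
my [161. 161. 161. 159. 156. 149. 141. 131. 120. 110. 102.  97.  96.  99. 105.]
top cover0
px [158. 158. 159. 160. 158. 156. 152. 145. 138. 133. 133. 134. 136. 139. 142.]
mx [159. 159. 157. 153. 146. 138. 131. 126. 123. 121. 120. 119. 119. 118. 118.]
py [158. 158. 157. 155. 150. 143. 133. 123. 113. 106. 105. 108. 115. 122. 130.]
my [160. 160. 159. 158. 155. 151. 148. 145. 143. 142. 142. 143. 144. 145. 145.]
side housing
px [210. 212. 214. 216. 218. 218. 218. 218. 217. 217. 216. 215. 214. 214. 213.]
mx [216. 216. 214. 210. 202. 190. 174. 157. 139. 124. 113. 106. 104. 104. 106.]
py [213. 212. 211. 211. 211. 213. 214. 217. 220. 222. 224. 226. 228. 229. 229.]
my [212. 209. 202. 192. 178. 162. 146. 131. 120. 113. 110. 110. 112. 114. 117.]
side cover
px [157. 158. 159. 160. 163. 167. 172. 177. 182. 187. 192. 196. 199. 202. 205.]
mx [214. 213. 208. 198. 183. 163. 144. 126. 112. 103.  99.  99. 103. 107. 113.]
py [158. 159. 160. 162. 165. 168. 171. 174. 177. 179. 180. 182. 185. 188. 191.]
my [212. 208. 201. 190. 175. 158. 141. 126. 115. 107. 104. 104. 106. 110. 113.]
```

Profile comparison in both cameras shows that the square cover sits about 2 mm off toward +x of its housing. I'll set the long cover back where it was and mend that first.

Emit:
move_arm(
  moves=[
    [[0,0,0.015,0,0,0],[0,0,0.04,0,0,0],[0,0,0.07,0,0,0],[0,0,0.1,0,0,0],[0,0,0.125,0,0,0],[0,0,0.14,0,0,0],[0,0,0.147,0,0,0],[0,0,0.15,0,0,0],[0,0,0.15,0,0,0],[0,0,0.15,0,0,0],[0,0,0.15,0,0,0]],
  ],
)

```text
clock: 20.25
eef_pos: [492.7, -200.8, 24.4]
tool_rot: [-3.141, -0.0, -1.762]
force: [-0.0, 0.1, -2.3]
width: 14.9
```

Emit:
move_arm(
  moves=[
    [[0,0,0,0,0,0],[0,0,0,0,0,0],[0,0,0,0,0,0],[0,0,0,0,0,0],[0,0,0,0,0,0],[0,0,-0.01,0,0,0],[0,0,-0.03,0,0,0],[0,0,-0.06,0,0,0],[0,0,-0.09,0,0,0],[0,0,-0.12,0,0,0],[0,0,-0.132,0,0,0],[0,0,-0.132,0,0,0]],
  ],
  jaw=0.5,
)

```text
clock: 21.75
eef_pos: [492.7, -200.8, 156.7]
tool_rot: [-3.14, -0.0, -1.762]
force: [0.3, 0.3, -1.1]
width: 43.1
```

```bash
python3 upd.py 0 0 .15 0; python3 upd.py 0 0 -.132 0;python3 mv.py 683.05 10.67 156 -1.912
```

```text
[ 492.323 -200.695   24.013   -1.762]
[ 492.323 -200.695  156.013   -1.762]
shift [-0.2438 -0.1471  0.    ] turn z 0.15 dist 0.28469618825568205
```

Emit:
move_arm(
  moves=[
    [[-0.014,-0.008,0,0,0,0.01],[-0.041,-0.025,0,0,0,0.025],[-0.071,-0.043,0,0,0,0.045],[-0.102,-0.061,0,0,0,0.063],[-0.132,-0.08,0,0,0,0.082],[-0.163,-0.098,0,0,0,0.1],[-0.193,-0.117,0,0,0,0.12],[-0.222,-0.134,0,0,0,0.137],[-0.237,-0.143,0,0,0,0.147],[-0.244,-0.147,0,0,0,0.15],[-0.244,-0.147,0,0,0,0.15],[-0.244,-0.147,0,0,0,0.15],[-0.244,-0.147,0,0,0,0.15]],
  ],
)

```text
clock: 23.38
eef_pos: [682.6, 9.7, 156.3]
tool_rot: [-3.142, -0.0, -1.914]
force: [0.5, -1.3, -0.0]
width: 43.1
```

Emit:
move_arm(
  moves=[
    [[0,0,0.015,0,0,0],[0,0,0.035,0,0,0],[0,0,0.06,0,0,0],[0,0,0.08,0,0,0],[0,0,0.093,0,0,0],[0,0,0.099,0,0,0],[0,0,0.099,0,0,0],[0,0,0.099,0,0,0],[0,0,0.099,0,0,0],[0,0,0.099,0,0,0]],
  ],
)

```text
clock: 24.62
eef_pos: [683.3, 10.9, 57.5]
tool_rot: [-3.141, 0.0, -1.912]
force: [1.3, -0.0, 0.1]
width: 42.9
```

Emit:
move_arm(
  moves=[
    [[0,0,0,0,0,0],[0,0,0,0,0,0],[0,0,0,0,0,0],[0,0,0,0,0,0],[0,0,0,0,0,0],[0,0,0,0,0,0],[0,0,0,0,0,0]],
  ],
  jaw=0,
)

```text
clock: 25.5
eef_pos: [683.1, 10.9, 57.3]
tool_rot: [-3.141, 0.0, -1.912]
force: [-2.0, 0.3, 4.1]
width: 14.6
```

```bash
python3 upd.py -.244 -.147 0 .15; python3 upd.py 0 0 .099 0; python3 -c "
import numpy as np;y=-.341;print(683.05-2.1*np.cos(y),10.67-2.1*np.sin(y))"; python3 mv.py 681.07 11.37 56 -1.912
```

```text
[683.014  10.922 156.013  -1.912]
[683.014  10.922  57.013  -1.912]
681.0709165150595 11.372302327801938
shift [0.0002 0.002  0.001 ] turn z -0.0 dist 0.0022376702838124525
```

Emit:
move_arm(
  moves=[
    [[0,0,-0.002,0,0,0],[0,0,-0.003,0,0,0],[0,0,-0.003,0,0,0],[0,0.001,-0.003,0,0,0],[0,0.002,-0.003,0,0,0],[0,0.0021,-0.003,0,0,0],[0,0.0021,-0.003,0,0,0],[0,0.0021,-0.002,0,0,0],[0,0.0021,-0.001,0,0,0],[0,0.0021,0,0,0,0],[0,0.0021,0.001,0,0,0],[0,0.0021,0.001,0,0,0],[0,0.0021,0.001,0,0,0]],
  ],
)

```text
clock: 27.12
eef_pos: [681.0, 11.6, 57.3]
tool_rot: [-3.142, 0.0, -1.912]
force: [-3.4, -0.2, 6.4]
width: 14.9
```

Emit:
move_arm(
  moves=[
    [[0,0,0,0,0,0],[0,0,0,0,0,0],[0,0,0,0,0,0],[0,0,0,0,0,0],[0,0,0,0,0,0],[0,0,-0.01,0,0,0],[0,0,-0.03,0,0,0],[0,0,-0.06,0,0,0],[0,0,-0.09,0,0,0],[0,0,-0.1,0,0,0],[0,0,-0.1,0,0,0]],
  ],
  jaw=0.5,
)

```text
clock: 28.5
eef_pos: [681.5, 11.6, 157.2]
tool_rot: [-3.14, 0.001, -1.912]
force: [-0.2, 0.1, 0.3]
width: 42.8
```

```bash
python3 upd.py 0 .0021 .001 0; python3 upd.py 0 0 -.1 0; python3 mv.py 492.3 -200.7 150 -1.762
```

```text
[681.035  11.625  56.013  -1.912]
[681.035  11.625 156.013  -1.912]
shift [0.2632 0.1068 0.006 ] turn z -0.15 dist 0.28414622711097454
```

Emit:
move_arm(
  moves=[
    [[0.015,0.006,0,0,0,-0.01],[0.044,0.018,0,0,0,-0.025],[0.077,0.032,0,0,0,-0.045],[0.11,0.045,0,0,0,-0.063],[0.143,0.059,0,0,0,-0.082],[0.176,0.072,0,0,0,-0.1],[0.209,0.085,0.002,0,0,-0.12],[0.24,0.098,0.004,0,0,-0.137],[0.256,0.104,0.006,0,0,-0.147],[0.263,0.107,0.006,0,0,-0.15],[0.263,0.107,0.006,0,0,-0.15]],
  ],
)

```text
clock: 29.88
eef_pos: [492.4, -200.1, 149.8]
tool_rot: [3.142, 0.0, -1.762]
force: [-0.2, 0.2, 0.2]
width: 42.4
```

```bash
python3 upd.py .263 .107 .006 -.15; python3 snap.py b_top top 220 120 100 80 7;  python3 snap.py b_side side 276 160 50 45 13
sed 's/a_top/b_top/;s/a_side/b_side/' prof.py > prof2.py; python3 prof2.py; sed 's/a_top/b_top/' holes.py>holes2.py; python3 holes2.py
python3 - <<'E'
from prof import *
T1=pickle.load(open("b_top.pkl","rb"))
print("long housing");prof(T1,654.7,153.5,-.087,100,56,40)
print("long cover");prof(I0["top"],492.1,-200.7,-.191,100,56,18)
E
```

```text
[ 492.198 -200.409  150.013   -1.762]
[ 492.95 -199.58  149.91] [-3.14  0.   -1.76] 42.932013816588885 [-0.01  0.87  0.29] 29.925
[ 493.13 -199.34  149.95] [-3.14  0.   -1.76] 42.64460459441108 [ 0.14  0.66 -0.28] 29.975
outward mm [-7. -6. -5. -4. -3. -2. -1.  0.  1.  2.  3.  4.  5.  6.  7.]
top housing
px [157. 158. 157. 154. 149. 143. 135. 128. 122. 119. 118. 118. 120. 122. 123.]
mx [156. 156. 156. 156. 156. 154. 150. 142. 131. 118. 106.  98.  94.  94.  98.]
py [158. 159. 158. 157. 154. 150. 146. 142. 139. 136. 135. 134. 134. 134. 133.]
my [157. 157. 157. 157. 157. 154. 149. 141. 130. 118. 108. 102. 101. 105. 112.]
top cover
px [158. 158. 156. 151. 145. 136. 128. 122. 118. 117. 118. 119. 121. 123. 125.]
mx [160. 160. 160. 160. 159. 154. 146. 133. 118. 104.  93.  86.  85.  88.  93.]
py [157. 157. 156. 155. 152. 148. 143. 139. 136. 135. 135. 135. 135. 135. 135.]
my [161. 162. 161. 159. 156. 149. 140. 130. 120. 110. 101.  96.  95.  98. 105.]
top cover0
px [158. 158. 159. 160. 158. 156. 152. 145. 138. 133. 133. 134. 136. 139. 142.]
mx [159. 159. 157. 153. 146. 138. 131. 126. 123. 121.
[... 1227 characters left out ...]
9   42.19   20.47] 548.1022338867188
long housing
px [154. 155. 156. 156. 153. 149. 143. 136. 130. 125. 123. 121. 121. 122. 122.]
mx [155. 155. 155. 156. 155. 152. 146. 135. 123. 113. 108. 105. 106. 111. 116.]
py [161. 161. 161. 160. 158. 156. 153. 149. 146. 143. 141. 140. 140. 140. 140.]
my [161. 162. 161. 160. 157. 151. 142. 130. 116. 101.  89.  83.  83.  90. 101.]
long cover
px [155. 156. 156. 156. 155. 152. 146. 140. 134. 131. 130. 131. 132. 134. 136.]
mx [157. 157. 156. 154. 148. 139. 130. 123. 120. 118. 118. 118. 119. 120. 120.]
py [164. 164. 163. 161. 157. 152. 144. 136. 128. 121. 119. 120. 123. 128. 131.]
my [163. 162. 159. 156. 151. 147. 144. 141. 140. 140. 141. 141. 141. 142. 142.]
```

View pics/b_side.png

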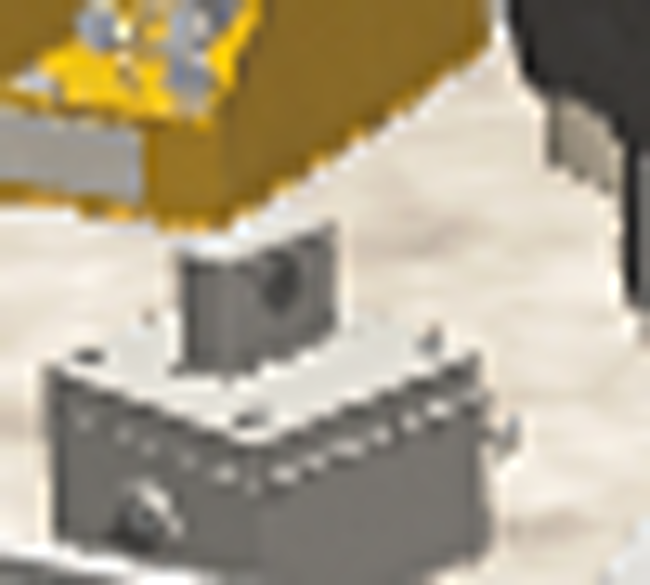

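```bash
python3 mv.py 492.32 -200.7 24 -1.762
```

```text
shift [ 0.0003 -0.0002  0.126 ] turn z -0.0 dist 0.1260133941768924
```

Emit:
move_arm(
  moves=[
    [[0,0,0.01,0,0,0],[0,0,0.03,0,0,0],[0,0,0.055,0,0,0],[0,0,0.08,0,0,0],[0,0,0.1,0,0,0],[0,0,0.115,0,0,0],[0,0,0.123,0,0,0],[0,0,0.126,0,0,0],[0,0,0.126,0,0,0],[0,0,0.126,0,0,0],[0,0,0.126,0,0,0]],
  ],
)

```text
clock: 31.35
eef_pos: [492.5, -200.5, 24.5]
tool_rot: [-3.141, -0.0, -1.762]
force: [1.0, 0.1, 0.0]
width: 42.6
```

Emit:
move_arm(
  moves=[
    [[0,0,0,0,0,0],[0,0,0,0,0,0],[0,0,0,0,0,0],[0,0,0,0,0,0],[0,0,0,0,0,0],[0,0,0,0,0,0],[0,0,0,0,0,0],[0,0,0,0,0,0]],
  ],
  jaw=0,
)

```text
clock: 32.35
eef_pos: [492.4, -200.6, 24.4]
tool_rot: [-3.141, -0.0, -1.762]
force: [-1.8, 0.2, 5.4]
width: 14.7
```

Emit:
move_arm(
  moves=[
    [[0,0,-0.004,0,0,0],[0,0,-0.012,0,0,0],[0,0,-0.025,0,0,0],[0,0,-0.045,0,0,0],[0,0,-0.07,0,0,0],[0,0,-0.095,0,0,0],[0,0,-0.12,0,0,0],[0,0,-0.14,0,0,0],[0,0,-0.15,0,0,0],[0,0,-0.15,0,0,0]],
  ],
)

```text
clock: 33.6
eef_pos: [492.5, -200.4, 174.7]
tool_rot: [-3.14, -0.0, -1.762]
force: [-0.4, 0.4, -2.0]
width: 14.7
```

```bash
python3 upd.py 0 0 .126 0; python3 upd.py 0 0 -.15 0;python3 mv.py 653.8 154.0 174 -1.659
```

```text
[ 492.198 -200.409   24.013   -1.762]
[ 492.198 -200.409  174.013   -1.762]
shift [-0.3787 -0.0913  0.    ] turn z -0.103 dist 0.3895139223327229
```

Emit:
move_arm(
  moves=[
    [[-0.01,-0.003,0,0,0,-0.003],[-0.034,-0.008,0,0,0,-0.01],[-0.066,-0.016,0,0,0,-0.018],[-0.098,-0.024,0,0,0,-0.027],[-0.13,-0.031,0,0,0,-0.035],[-0.162,-0.039,0,0,0,-0.044],[-0.194,-0.047,0,0,0,-0.053],[-0.226,-0.055,0,0,0,-0.062],[-0.258,-0.062,0,0,0,-0.07],[-0.29,-0.07,0,0,0,-0.079],[-0.322,-0.078,0,0,0,-0.088],[-0.35,-0.084,0,0,0,-0.095],[-0.37,-0.089,0,0,0,-0.101],[-0.379,-0.091,0,0,0,-0.103],[-0.379,-0.091,0,0,0,-0.103],[-0.379,-0.091,0,0,0,-0.103],[-0.379,-0.091,0,0,0,-0.103],[-0.379,-0.091,0,0,0,-0.103]],
  ],
)

```text
clock: 35.85
eef_pos: [653.6, 153.7, 174.2]
tool_rot: [-3.141, -0.0, -1.66]
force: [-0.6, 0.1, -2.0]
width: 14.9
```

```bash
python3 upd.py -.379 -.091 0 -.103;python3 snap.py c_side side 220 110 110 85 7; python3 mv.py 653.8 154.0 74.3 -1.659
```

```text
[653.565 154.39  174.013  -1.659]
[653.56 153.89 174.2 ] [-3.14  0.   -1.66] 15.021657691644341 [-0.03 -0.73 -1.68] 35.9
shift [ 0.0004 -0.0003  0.0997] turn z -0.0 dist 0.09971403960500719
```

View pics/c_side.png

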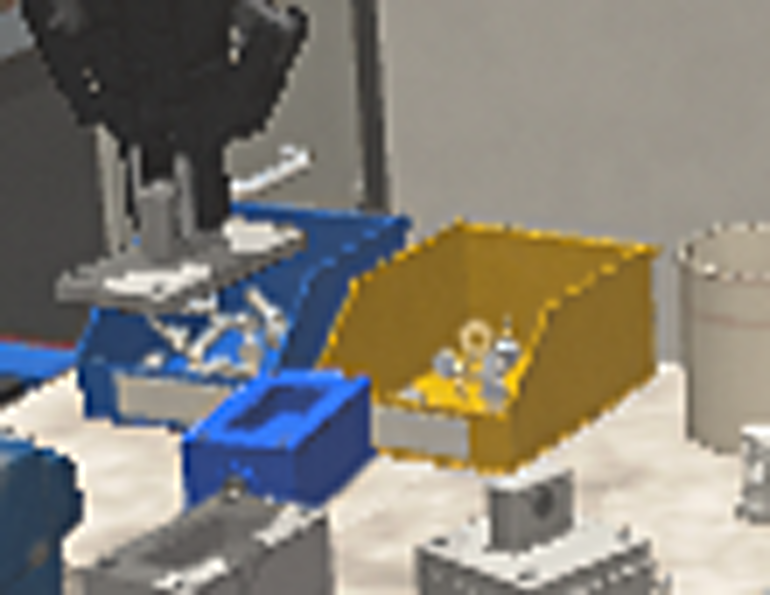

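Emit:
move_arm(
  moves=[
    [[0,0,0.015,0,0,0],[0,0,0.035,0,0,0],[0,0,0.055,0,0,0],[0,0,0.075,0,0,0],[0,0,0.088,0,0,0],[0,0,0.094,0,0,0],[0,0,0.096,0,0,0],[0,0,0.096,0,0,0],[0,0,0.096,0,0,0],[0,0,0.096,0,0,0],[0,0,0.096,0,0,0]],
  ],
)

```text
clock: 37.28
eef_pos: [653.7, 154.4, 78.3]
tool_rot: [-3.141, 0.0, -1.659]
force: [0.0, -0.5, -2.0]
width: 14.7
```

```bash
python3 upd.py 0 0 .096 0;python3 snap.py d_side side 226 150 70 60 11;python3 snap.py d_top top 180 130 90 70 8
python3 - <<'E'
import pickle; from fit import *
np.set_printoptions(precision=1,suppress=True)
c=cam(pickle.load(open("d_side.pkl","rb")))
sq=np.array([[-50,28,0],[-50,-28,0],[50,-28,0],[50,28,0]])
def pj(x,y,z,yaw=-.088): return (proj(c,T(sq,x,y,z,yaw))+[0,.85]-[226,150]+.5)*11
print("left,near,right,far; housing(camera est 654.3,153.0)",pj(654.3,153,40).ravel())
print("cover top if same xy", pj(654.3,153,78-24+18).ravel()); print("cover bot",pj(654.3,153,62).ravel())
E
```

```text
[653.565 154.39   78.013  -1.659]
[653.66 154.39  78.23] [-3.14  0.   -1.66] 15.06926021517105 [-0.05 -0.39 -1.82] 37.325
[653.62 154.41  78.15] [-3.14  0.   -1.66] 14.790044972314163 [-0.21 -0.8  -2.45] 37.375
left,near,right,far; housing(camera est 654.3,153.0) [ 66.7 460.2 235.1 497.1 454.4 369.3 290.9 336.4]
cover top if same xy [ 54.9 348.6 224.7 383.9 446.5 260.8 281.7 229.4]
cover bot [ 58.6 383.7 228.  419.5 449.  294.9 284.6 263. ]
```

View pics/d_side.png

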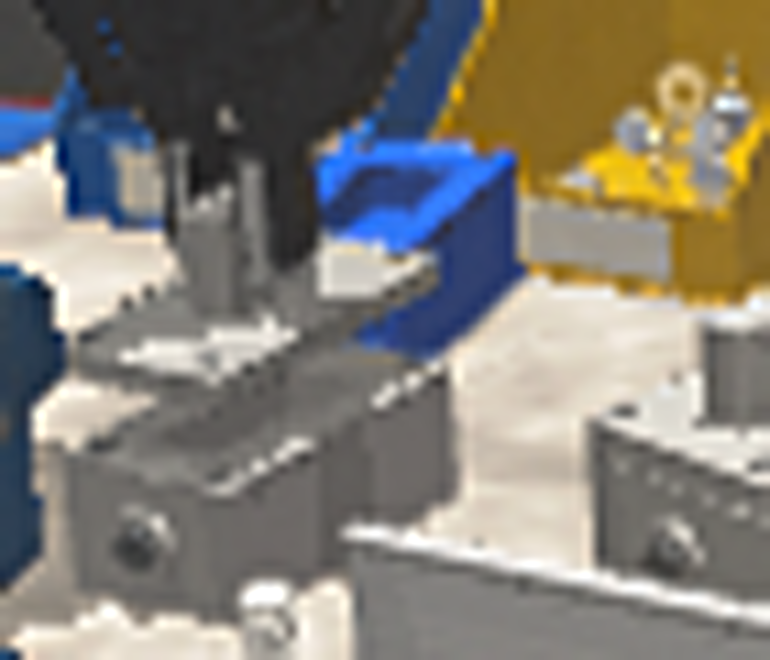

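View pics/d_top.png

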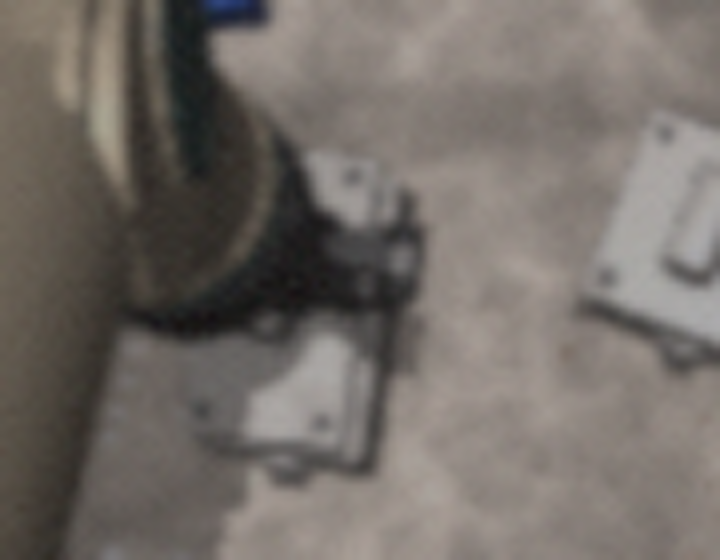

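```bash
cat > p3.py <<'E'
import pickle,sys; from fit import *
np.set_printoptions(precision=0,suppress=True,linewidth=200)
def pr(im,x,y,yaw,z,edge,lo,hi,duv=(0,0)):
    c=cam(im);g=im["color"].astype(np.float32).mean(2);r=[]
    for dd in np.arange(-8,8.1,1):
        t=np.linspace(lo,hi,40);P=np.zeros((40,3));P[:,2]=z
        if edge[1]=='x': P[:,0]=(1 if edge[0]=='p' else -1)*(50+dd);P[:,1]=t
        else: P[:,1]=(1 if edge[0]=='p' else -1)*(28+dd);P[:,0]=t
        uv=proj(c,T(P,x,y,0,yaw))+duv; r.append(map_coordinates(g,[uv[:,1],uv[:,0]],order=1).mean())
    print(edge,(lo,hi),np.array(r))
if __name__=="__main__":
    d=pickle.load(open("d_top.pkl","rb"));b=pickle.load(open("b_top.pkl","rb"));s=pickle.load(open("d_side.pkl","rb"));b0=pickle.load(open("b_side.pkl","rb"))
    p=(654.3,153.0,-.088);print("mm -8..8")
    for nm,im,z in(("housing",b,40),("cover",d,72)):
        print(nm)
        pr(im,*p,z,"mx",-26,-2);pr(im,*p,z,"my",-46,-24);pr(im,*p,z,"px",-26,-14)
        pr(im,*p,z,"my",30,46)
    for nm,im,z in(("housing side",b0,40),("cover side",s,72)):
        print(nm)
        pr(im,*p,z,"mx",-24,24,(0,.85));pr(im,*p,z,"mx",0,24,(0,.85));pr(im,*p,z,"mx",-24,0,(0,.85));pr(im,*p,z,"my",-46,-10,(0,.85));pr(im,*p,z,"my",10,46,(0,.85))
E
python3 p3.py
python3 - <<'E'
import pickle; from fit import *
np.set_printoptions(precision=2,suppress=True)
for f,z in(("d_top",72),("b_top",40)):
    im=pickle.load(open(""+f+".pkl","rb"));c=cam(im);g=cv2.GaussianBlur(im["color"].astype(np.float32).mean(2),(0,0),.8)
    for sx,sy in((-1,-1),(-1,1),(1,-1)):
        q0=proj(c,T(np.array([[42*sx,20*sy,z]]),654.3,153,0,-.088))[0]
        r=minimize(lambda q:float(map_coordinates(g,[[q[1]],[q[0]]],order=3)[0]),q0,method="Nelder-Mead",options=dict(initial_simplex=q0+np.array([[0,0],[.7,0],[0,.7]])))
        w=onz(c,r.x,z)[:2]-[654.3,153]; cy,sn=np.cos(-.088),np.sin(-.088)
        print(f,sx,sy,"local",np.array([w[0]*cy+w[1]*sn,-w[0]*sn+w[1]*cy]),r.fun)
E
```

```text
mm -8..8
housing
mx (-26, -2) [153. 152. 153. 154. 154. 153. 150. 142. 131. 120. 109. 101.  98.  99. 103. 106. 109.]
my (-46, -24) [153. 155. 157. 157. 156. 152. 143. 131. 117. 103.  90.  82.  81.  88.  99. 112. 124.]
px (-26, -14) [135. 140. 146. 150. 153. 154. 152. 148. 143. 140. 137. 135. 135. 136. 136. 137. 137.]
my (30, 46) [144. 145. 146. 147. 148. 147. 145. 137. 127. 116. 104.  93.  87.  91.  97. 106. 116.]
cover
mx (-26, -2) [145. 145. 145. 148. 148. 146. 139. 129. 116. 105.  99.  93.  91.  92.  96.  96.  98.]
my (-46, -24) [147. 148. 149. 148. 145. 140. 133. 128. 126. 126. 127. 127. 123. 115. 105.  92.  82.]
px (-26, -14) [125. 126. 128. 131. 134. 135. 131. 126. 122. 120. 119. 119. 120. 120. 121. 123. 124.]
my (30, 46) [136. 139. 140. 141. 138. 134. 128. 124. 121. 120. 123. 126. 127. 123. 119. 113. 106.]
housing side
mx (-24, 24) [199. 197. 195. 189. 181. 171. 158. 144. 130. 119. 110. 105. 103. 103. 105. 108. 111.]
mx (0, 24) [212. 208. 202. 193. 181. 168. 154. 141. 127. 116. 107. 102. 101. 102. 105. 110. 114.]
mx (-24, 0) [188. 188. 188. 186. 181. 173. 161. 147. 133. 121. 1
[... 353 characters left out ...]
24) [162. 163. 165. 164. 162. 155. 147. 138. 128. 119. 110. 103.  99.  96.  94.  94.  94.]
mx (-24, 0) [194. 194. 193. 190. 186. 180. 172. 160. 146. 131. 119. 111. 105. 101. 100. 100. 101.]
my (-46, -10) [196. 195. 191. 181. 167. 149. 132. 116. 105.  98.  94.  93.  93.  94.  94.  95.  96.]
my (10, 46) [185. 183. 178. 169. 157. 143. 129. 116. 106.  99.  95.  93.  92.  92.  90.  88.  85.]
d_top -1 -1 local [-42.46 -19.75] 125.5751724243164
d_top -1 1 local [-42.68  20.92] 82.19840240478516
d_top 1 -1 local [ 42.57 -19.17] 122.26593780517578
b_top -1 -1 local [-43.43 -19.75] 137.45724487304688
b_top -1 1 local [-43.42  20.8 ] 136.1879119873047
b_top 1 -1 local [ 41.12 -20.88] 132.19737243652344
```

Emit:
move_arm(
  moves=[
    [[0,0,0.001,0,0,0.004],[0,0,0.002,0,0,0.008],[0,0,0.003,0,0,0.012],[0,0,0.0038,0,0,0.012],[0,0,0.0038,0,0,0.012],[0,0,0.0038,0,0,0.012],[0,0,0.0038,0,0,0.012],[0,0,0.0038,0,0,0.012]],
  ],
)

```text
clock: 38.38
eef_pos: [653.6, 154.4, 74.3]
tool_rot: [-3.142, 0.0, -1.671]
force: [0.0, 0.2, -2.0]
width: 14.7
```

```bash
python3 upd.py 0 0 .0038 .012;python3 snap.py e_side side 226 150 70 50 11;python3 snap.py e_top top 140 80 320 220 2
sed -i 's/d_top/e_top/;s/d_side/e_side/;s/,72)/,68.2)/g' p3.py; python3 p3.py
python3 - <<'E'
import pickle; from fit import *
np.set_printoptions(precision=2,suppress=True)
for f,z in(("e_top",68.2),):
    im=pickle.load(open(""+f+".pkl","rb"));c=cam(im);g=cv2.GaussianBlur(im["color"].astype(np.float32).mean(2),(0,0),.8)
    for sx,sy in((-1,-1),(-1,1),(1,-1)):
        q0=proj(c,T(np.array([[42*sx,20*sy,z]]),654.3,153,0,-.088))[0]
        r=minimize(lambda q:float(map_coordinates(g,[[q[1]],[q[0]]],order=3)[0]),q0,method="Nelder-Mead",options=dict(initial_simplex=q0+np.array([[0,0],[.7,0],[0,.7]])))
        w=onz(c,r.x,z)[:2]-[654.3,153]; cy,sn=np.cos(-.088),np.sin(-.088)
        print(f,sx,sy,"local",np.array([w[0]*cy+w[1]*sn,-w[0]*sn+w[1]*cy]),r.fun)
E
```

```text
[653.565 154.39   74.213  -1.671]
[653.65 154.4   74.29] [-3.14  0.   -1.67] 14.933285817532246 [-0.05 -0.1  -1.71] 38.425
[653.6  154.42  74.28] [-3.14  0.   -1.67] 15.059940464892172 [-0.24  0.73 -1.22] 38.475
mm -8..8
housing
mx (-26, -2) [153. 152. 153. 154. 154. 153. 150. 142. 131. 120. 109. 101.  98.  99. 103. 106. 109.]
my (-46, -24) [153. 155. 157. 157. 156. 152. 143. 131. 117. 103.  90.  82.  81.  88.  99. 112. 124.]
px (-26, -14) [135. 140. 146. 150. 153. 154. 152. 148. 143. 140. 137. 135. 135. 136. 136. 137. 137.]
my (30, 46) [144. 145. 146. 147. 148. 147. 145. 137. 127. 116. 104.  93.  87.  91.  97. 106. 116.]
cover
mx (-26, -2) [144. 143. 144. 147. 148. 146. 141. 131. 118. 107.  99.  92.  89.  90.  92.  93.  97.]
my (-46, -24) [147. 148. 148. 147. 144. 138. 131. 127. 125. 125. 125. 123. 116. 107.  96.  85.  78.]
px (-26, -14) [123. 127. 132. 136. 137. 139. 136. 130. 125. 123. 121. 120. 121. 121. 122. 123. 124.]
my (30, 46) [134. 136. 137. 138. 138. 135. 130. 126. 123. 123. 123. 124. 122. 118. 113. 106. 100.]
housing side
mx (-24, 24) [199. 197. 195. 189. 181. 171. 158. 1
[... 410 characters left out ...]
 102. 106. 112. 118. 125. 130. 135.]
cover side
mx (-24, 24) [167. 169. 170. 171. 170. 168. 163. 155. 145. 133. 123. 114. 107. 103. 100. 100. 100.]
mx (0, 24) [159. 160. 158. 154. 150. 145. 140. 135. 128. 121. 115. 108. 104. 101.  99.  98.  99.]
mx (-24, 0) [177. 180. 185. 189. 192. 192. 187. 176. 161. 146. 132. 120. 111. 105. 102. 102. 103.]
my (-46, -10) [195. 193. 188. 178. 163. 146. 129. 114. 104.  99.  97.  96.  96.  96.  96.  96.  96.]
my (10, 46) [184. 186. 187. 184. 177. 164. 149. 133. 118. 107. 100.  95.  93.  92.  91.  89.  87.]
e_top -1 -1 local [-42.76 -18.89] 125.72337341308594
e_top -1 1 local [-42.43  21.19] 84.60957336425781
e_top 1 -1 local [ 41.5  -20.05] 121.04292297363281
```

View pics/e_side.png

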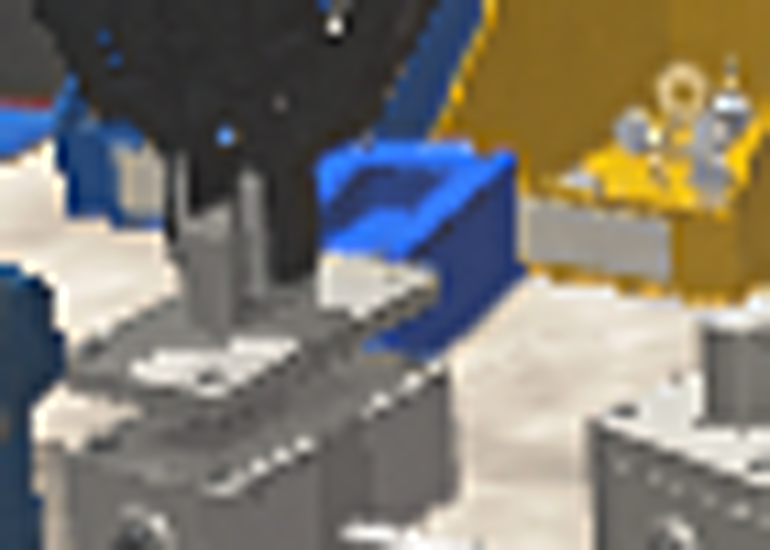

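View pics/e_top.png

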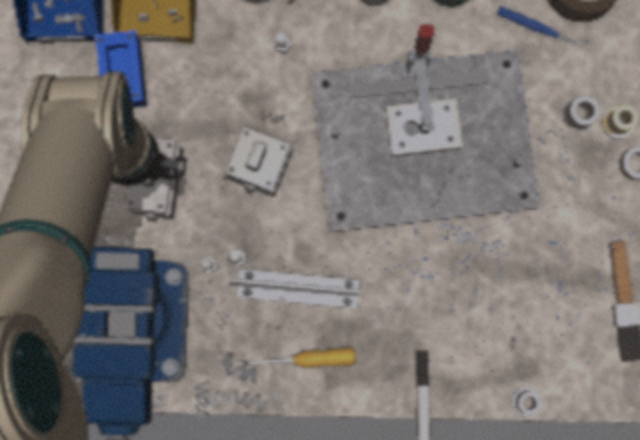

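```bash
python3 - <<'E'
from cell import job,ctrl
s=ctrl.read_state();print(s["eef_pos"],s["tool_rot"],s["width"],s["force"],s["clock"])
print(job.finish_job())
E
```

```text
[653.60010966 154.41939448  74.27639299] [-3.14151010e+00  8.22802097e-05 -1.67102085e+00] 15.059940464892172 [-0.23687711  0.73186808 -1.21871989] 38.475
the job is handed in; nothing more can be done
None
```

I fitted the square cover on its housing and let go of it. The long cover is now held level above the bare-aluminium long housing, and I handed the job in at 38.5 s. The blue and pink look-alikes were left alone.

- **Square cover, a correction midway:** my first fit left it about 2 mm off its housing along the housing's x axis. I saw this only after lifting the long cover, so I set the long cover back down where it was. I then re-seated the square cover and lifted the long one again.
- **Square cover, last check:** it settled with a contact force of about 6–9 N, which fits it being fully seated. Edge profiles put it within about 0.7 mm of its housing and in line with it. The two cameras differ by about that much. A check on the screw holes disagreed, reading 1–2 mm; I put that down to bias in that method.
- **Long cover:** it is still gripped (width 15 mm) and level, with no contact force beyond its own weight. From the arm's readings, the spigot's lower end is about 10 mm above the housing top.
- **Long cover, sideways alignment:** the checks agree only to about 1–1.5 mm and about 0.02 rad, because the arm hides part of it from the top camera. They scatter in both directions, so I made no further shift.
- **Rest of the bench:** I carried the covers well above the guard's height, and no unexpected forces showed. In the last picture the bystanders appear to be where they started.

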